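# Lock the crate dolly, load it from the roller track, release it

### The arm

A 7-joint arm with a two-finger parallel gripper is mounted at the origin on the work surface. World frame = base frame: x ahead of the robot, y to its left, z up, the work surface at z = 0. Lengths are in m, angles in rad, forces in N, time in s.
With the tool pointing down it reaches from about 0.425 to 0.95 m from the base axis. Payload 4.7 kg.
Tool frame: the origin (TCP) lies at the very end of the fingers, on their centre line; the grasp point (between the pads) lies 19 mm behind it; y points along the fingers, x is the direction in which the jaws open and shut, and the axes are right-handed (so a half turn about y gives the same grasp; the last joint's range is limited). The gripper opens to 87 mm and grips with 3 to 60 N. Pads are 19 mm wide; open, the fingers measure 117 mm over their backs; the gripper's body (75 mm by 190 mm) begins 51 mm behind the grasp point.
Start: joints at [1.239, 0.469, -0.049, 1.532, 0.024, 1.141, -0.082], TCP at [0.201, -0.644, 0.223] pointing down, gripper open.
Joint ranges: [-2.59, 2.59], [-0.33, 1.99], [-1.39, 1.29], [0.1, 2.45], [-1.04, 4.18], [0.21, 1.99], [-2.66, 2.66]. Speed limits (rad/s): [2.57, 2.57, 3.14, 3.14, 3.14, 3.14, 3.14].

### API

Orientations are given as a unit quaternion [x, y, z, w].
In Python, from bench import manip, grab_frame, finder gives the robot as it stands.
- The arm moves only by the tool carry_out, never from a script. Its argument "series" is a list of rows, each a list of 3 entries, a list of its own where there are three numbers: the closure in counts, from 0 (fully open) to 255 (shut), then the shift along the tool's x, y, z in mm, then the turn, a rotation vector about the tool's x, y, z in degrees. A call has 1 to 10 rows; each row is the pose to reach, as a shift and turn from the pose measured when the call began, along the tool's axes at that moment; what a row does not reach only later rows make up. A row lasts 1/8 s, in which the tool goes at most 62.5 mm and 10.7 degrees, less where a joint would pass 70% of its speed; a pose out of reach is approached as far as the arm can. A call with a gripper value outside its range is refused whole. The fingers move at their own pace and stop on an object; "newtons" is the grip in N (left out, the last holds). Time passes only in rows, so rows that repeat a pose let the fingers close. It gives the time, the measured TCP pose, the force and the opening at its end, in the units of the state.
- manip.get_state(): the state, without advancing time (a new reading comes with each control period).
- grab_frame(name): name is "scene" or "top"; returns a dict with "frame" (480x640x3 uint8, blue, green, red), "fx", "fy", "cx", "cy" (pixels), "distortion" ([k1, k2, p1, p2, k3] as OpenCV has them; the pictures are not rectified), "rvec" (rotation vector, rad) and "tvec" (3), from world to camera coordinates, as OpenCV has them. Camera axes: x right, y down, z forward; pixel columns grow to the right and rows downward; lengths in m; the calibration is good to about 2 mm. A picture is of the moment at which its call begins. There is no depth.
- manip.job_done(): hands the job in, once; it reports no verdict.
Trained networks look in a picture, given as the dict that the camera call returned (one of the last four; its "shot" number tells which), for a name from the list of things; names that differ only in an ending like _2 or _b are one class to them, and where a whole thing is asked for, a point or a joint stands for the part that bears it (a point fixed in the world has none). Each returns a list of dicts, best first, with "p" (0 to 1); they miss things now and then, are a little off and sometimes report something else, mostly with a low value. They report only what shows in the picture. A call takes as long as a camera call.
- finder.regions_of(picture, label): "region" (480x640 bool, what is visible of it) and "rect" ([left, top, right, bottom] in pixels, round what is visible of it).
- finder.place_of(picture, label): "pixel" ([column, row] in pixels: a listed point, or the origin of a listed thing).
The state is a dict: "t": time; "joint_pos": joint angles; "joint_vel": joint speeds; "effort": joint torques, N m; "tcp_pos": TCP position; "eef_rot": TCP orientation; "contact_force": force on the tool from outside, world axes, zero at the start; "ft_torque": the same for the moment, N m; "gripper_width": opening from 0.0 (shut) to 1.0 (fully open).
Only numpy, scipy, OpenCV 4.12 (cv2) and the standard library are available. Lean on these libraries where they do the work, as an engineer would, in place of code of your own. Each camera call takes 0.05 s, during which the arm holds its last target.

### The job

Press the dolly's pedal down until its rubber foot bites firmly on the floor and holds by itself, but do not stamp on it. Then slide the crate waiting on the roller track across onto the locked dolly until it stands snug against the crate already there, without knocking that crate, and flick the pedal right back up so that the dolly is free, leaving it standing where it is and everything else undisturbed.

Things in the scene. Friction and masses are not known exactly. Their poses are not given: they have to be found in the camera images.
- dolly: Grey crate dolly on four fixed-direction castors, rolls along its own y (under 1 N when unlocked; 3.5 kg). Origin on the platform under the middle of the deck. Deck 332 mm (x) by 424 mm (y). Its +y end faces the roller track across a gap of 11 to 15 mm, less the track's two rubber buffers, 10 mm long; the floor lock with its pedal is under the middle of the -y end.
- deck_mid (a point): Middle of the dolly's deck, on its top face, 112 mm above the platform; axes as the dolly's. A lip 14 mm high runs along both x sides (inner faces at x = -156 and +156 mm) and along the -y end (inner face at y = -202 mm); the +y end is open, at y = +212 mm.
- lock_pin (a point): Hinge pin of the floor lock on the dolly, 42 mm above the platform, 226 mm from the dolly's middle towards its -y; axes as the dolly's, hinge axis x. The stiff hinge keeps the pedal wherever it is left: about 5.5 N at the tread moves it either way. Pressed and let go, it keeps up to about 10 N on the foot.
- lock_pedal: Steel pedal of the floor lock. Origin on its hinge pin; the arm runs along its own -y and ends in a tread. It starts raised, -y axis 0.43 to 0.60 rad above level (up stop at 0.62). A rubber foot on a screw stem hangs under the arm 60 mm out from the pin. The stem is set up to 10 mm long or short: the foot meets the floor with the arm anywhere within 0.17 rad above or below level, to be felt.
- pedal_tread (a point): Centre of the tread's top face, 108 mm from the pin along the pedal's -y, 22 mm along its z. Tread 36 mm wide (x), 50 mm long (y), 14 mm thick, plain sides. Top 100 to 125 mm above the platform when raised, 44 to 83 mm when the foot meets it. Then resistance climbs from 5.5 N by 2 to 4 N per mm: 9 N at the tread puts 6 N on the foot, 13 N some 13 N, 22 N some 30 N, which is stamping.
- track: Aluminium roller track 500 mm long, fixed. Origin on the platform under the end that faces the dolly; it runs along its own +y. Roller tops 115 mm above the platform (3 mm above the deck); side rails 308 mm apart inside (x) stand 20 mm above the rollers and guide the crate. Dolly and track have parallel axes and their x centres are in line.
- crate_mid (a point): Middle (half-way up) of the crate waiting on the track: green open crate 296 mm (x), 198 mm (y), 105 mm high, 0.9 kg, walls and floor 8 mm thick, axes as the track's. Cartons up to 80 mm above its underside fill it from 20 mm on the -y side of the middle to the +y wall; the 70 mm along the -y wall (towards the dolly) are empty. Slides at about 1 N on the rollers, up to 7 N on the deck.
- aboard_mid (a point): Middle (half-way up) of the crate already on the dolly: the same kind of crate, filled with bananas to below the rim, 2 kg, standing against the lip at the -y end. Axes as the dolly's. When the two crates touch their middles are 198 mm apart.
- jar: bystander: glass jar 68 mm wide, 100 mm high, origin under its middle
- tape: bystander: roll of parcel tape 100 mm wide, 48 mm high, origin under its middle
- carton: bystander: drink carton 60 by 90 mm, 165 mm high, origin under its middle
- tin: bystander: food tin 74 mm wide, 108 mm high, origin under its middle

How it is judged:
By the outcome, as a careful person would: the job done as asked, in the order asked, and still so for the second after the job is handed in, with the robot touching nothing.
It also fails if it takes over 72 s, if anything falls off the work surface, if the arm or the gripper's body presses on something with over 40 N, if the wrist force passes 120 N, or if a joint passes its speed limit or range.

## Working session

There is one attempt and no reset: what is moved stays moved. The work goes in short steps, Python scripts to look and compute and a tool call to move; the robot and the scene stay as the last step left them, time stands still between calls to the robot, and variables do not carry over. Pictures are saved under pics/ and viewed, and the job is handed in when it is done.

Besides the shell and the picture viewer there is one more tool, called after "Request:" in YAML: its name, and indented under it one key for each argument. carry_out: Moves the arm, as the interface text tells. Its arguments: {"type":"object","properties":{"series":{"type":"array","items":{"type":"array"}},"newtons":{"type":"number"}},"required":["series"]}

```bash
ls; mkdir -p pics; cat > h.py <<'E'
import numpy as np, cv2
from bench import manip, grab_frame, finder
from scipy.spatial.transform import Rotation as R
def K(f): return np.array([[f['fx'],0,f['cx']],[0,f['fy'],f['cy']],[0,0,1.]])
def ray(f,px):
    d=np.array(f['distortion'],float)
    u=cv2.undistortPoints(np.array([[px]],float),K(f),d)[0,0]
    Rm=cv2.Rodrigues(np.array(f['rvec'],float))[0]; t=np.array(f['tvec'],float).ravel()
    return -Rm.T@t, Rm.T@np.array([u[0],u[1],1.])
def atz(f,px,z):
    o,d=ray(f,px); return o+d*(z-o[2])/d[2]
def proj(f,P):
    return cv2.projectPoints(np.array(P,float).reshape(-1,1,3),np.array(f['rvec'],float),np.array(f['tvec'],float),K(f),np.array(f['distortion'],float))[0][:,0]
def tri(obs):
    A=np.zeros((3,3));b=np.zeros(3)
    for f,px in obs:
        o,d=ray(f,px); d=d/np.linalg.norm(d); M=np.eye(3)-np.outer(d,d); A+=M;b+=M@o
    return np.linalg.solve(A,b)
def st():
    s=manip.get_state()
    for k in ('t','tcp_pos','eef_rot','contact_force','ft_torque','gripper_width','joint_pos'): print(k,np.round(s[k],4))
    return s
E
python3 - <<'E'
from h import *
s=st(); print(R.from_quat(s['eef_rot']).as_matrix().round(3))
fs={n:grab_frame(n) for n in('scene','top')}
for n,f in fs.items():
    cv2.imwrite(f'pics/{n}0.png',f['frame'])
    print(n,ray(f,(320,240)))
for l in ['dolly','deck_mid','lock_pin','lock_pedal','pedal_tread','track','crate_mid','aboard_mid','jar','tape','carton','tin']:
    ob=[]
    for n,f in fs.items():
        r=finder.place_of(f,l)
        print(l,n,[(np.round(x['pixel'],1).tolist(),round(x['p'],2)) for x in r[:3]])
        if r: ob.append((f,r[0]['pixel']))
    if len(ob)==2: print('   ',tri(ob).round(4))
E
```

```text
pics
t 0.0
tcp_pos [ 0.2011 -0.6437  0.2215]
eef_rot [-0.5693  0.4194 -0.4183  0.5701]
contact_force [ 0.1157  0.5912 -0.3631]
ft_torque [-0.01    0.0164 -0.0384]
gripper_width 1.0003
joint_pos [ 1.2391  0.4694 -0.0486  1.5337  0.0241  1.141  -0.0823]
[[ 0.298 -0.001  0.954]
 [-0.954  0.002  0.298]
 [-0.002 -1.    -0.   ]]
scene (array([ 1.67342355, -0.28300549,  1.12721751]), array([-0.76849768,  0.15837359, -0.61996073]))
top (array([ 0.20969621, -0.03670692,  1.30011106]), array([ 0.21486032,  0.01581501, -0.97660942]))
dolly scene [([338.4, 294.5], 0.76)]
dolly top [([318.3, 224.0], 0.8)]
    [0.5365 0.0012 0.0032]
deck_mid scene [([337.6, 261.7], 0.74)]
deck_mid top [([499.8, 315.7], 0.65), ([314.4, 213.6], 0.63), ([464.5, 335.6], 0.59)]
    [ 0.4295 -0.1937  0.1743]
lock_pin scene [([254.4, 291.4], 0.76)]
lock_pin top [([411.1, 232.8], 0.9), ([170.2, 312.6], 0.69)]
    [ 0.5278 -0.23    0.0439]
lock_pedal scene [([256.9, 290.6], 0.6)]
lock_pedal top [([411.1, 234.0], 0.89)]
    [ 0.5253 -0.2265  0.0444]
pedal_tread scene [([222.3, 274.3], 0.74)]
pedal_tread top [([449.9, 233.8]
[... 184 characters left out ...]
   [0.5468 0.2291 0.0094]
crate_mid scene [([475.9, 241.6], 0.77)]
crate_mid top [([147.8, 180.7], 0.97)]
    [0.554  0.3829 0.1616]
aboard_mid scene [([298.0, 251.8], 0.7)]
aboard_mid top [([362.8, 213.7], 0.76)]
    [ 0.5266 -0.105   0.169 ]
jar scene [([169.6, 271.6], 0.58)]
jar top [([500.6, 316.9], 0.66), ([168.9, 312.6], 0.46)]
    [ 0.3551 -0.4685  0.001 ]
tape scene [([156.2, 301.1], 0.85)]
tape top [([519.7, 271.3], 0.87)]
    [ 4.724e-01 -5.070e-01 -4.000e-04]
carton scene [([411.6, 232.4], 0.85)]
carton top [([171.1, 314.4], 0.81)]
    [ 0.2742  0.3194 -0.008 ]
tin scene [([198.2, 256.4], 0.79), ([297.1, 253.2], 0.65)]
tin top [([462.2, 334.9], 0.76)]
    [ 0.3019 -0.3805  0.0035]
```

View pics/scene0.png

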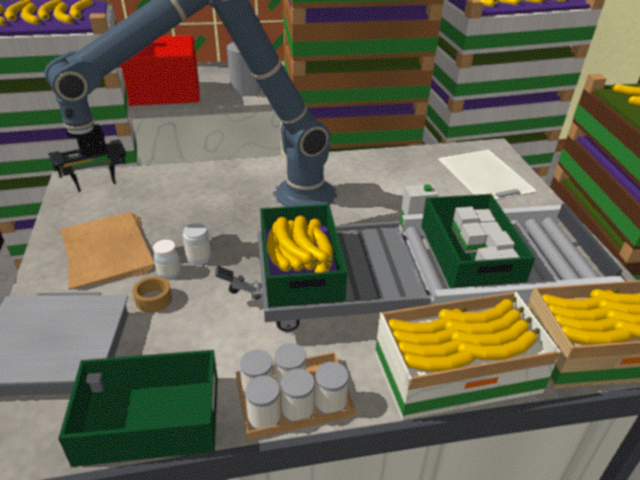

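View pics/top0.png

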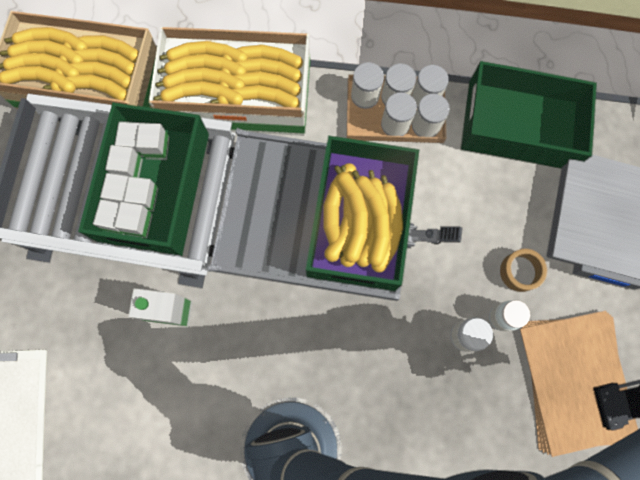

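The two views show the dolly with the banana crate at top pixel (363,213), the pedal tread at about (450,234), and the waiting crate at (147,180). I'll overlay a model to refine the poses.

```bash
cat > ov.py <<'E'
from h import *
import sys
def W(c,th,P):
    P=np.atleast_2d(P).astype(float)/1000; r=R.from_euler('z',th).as_matrix()
    return (r@P.T).T+np.array([c[0],c[1],0])
def box(x0,x1,y0,y1,z): return [[x0,y0,z],[x1,y0,z],[x1,y1,z],[x0,y1,z]]
def overlay(f,img,c,th,polys,s,col,off):
    for P in polys:
        p=(proj(f,W(c,th,P))-off+0.5)*s-0.5
        cv2.polylines(img,[np.round(p*8).astype(int)],True,col,1,cv2.LINE_AA,3)
def pedal(a):
    e=[]
    for X,Y in((-18,-83),(18,-83),(18,-133),(-18,-133)):
        z=22; e.append([X,-226+Y*np.cos(a)+z*np.sin(a),42-Y*np.sin(a)+z*np.cos(a)])
    return e
E
python3 - <<'E'
from ov import *
import scipy.optimize as so
fs={n:grab_frame(n) for n in('scene','top')}
# network-based fit
labs={'dolly':('d',0,0,0),'lock_pin':('d',0,-226,42),'aboard_mid':('d',0,-103,112+52.5),'crate_mid':('c',0,0,115+52.5),'lock_pedal':('d',0,-226,42)}
obs=[]
for n,f in fs.items():
    for l,v in labs.items():
        r=finder.place_of(f,l)
        if r: obs.append((f,l,np.array(r[0]['pixel']),v))
def res(p):
    o=[]
    for f,l,px,v in obs:
        q=np.array(v[1:],float)
        if v[0]=='c': q[1]+=p[3]*1000
        o+=list(proj(f,W(p[:2],p[2],q))[0]-px)
    return np.array(o)
s=so.least_squares(res,[.536,0,-.055,.39],loss='soft_l1')
print(s.x.round(4)); r=s.fun if False else res(s.x)
for i,o in enumerate(obs): print(o[1],r[2*i:2*i+2].round(1))
p=s.x
for n,f in fs.items():
    x0,y0,x1,y1=(200,180,600,330) if n=='scene' else (70,90,470,310)
    sc=2
    im=cv2.resize(f['frame'][y0:y1,x0:x1],None,fx=sc,fy=sc,interpolation=cv2.INTER_CUBIC)
    off=np.array([x0,y0])
    overlay(f,im,p[:2],p[2],[box(-148,148,-202,-4,217),box(-166,166,-212,212,112),pedal(.5)],sc,(0,0,255),off)
    yc=p[3]*1000
    overlay(f,im,p[:2],p[2],[box(-148,148,yc-99,yc+99,220)],sc,(0,255,255),off)
    cv2.imwrite(f'pics/{n}_ov1.png',im)
E
```

```text
[ 0.5324 -0.0021 -0.0497  0.3749]
dolly [-3.2  0.1]
lock_pin [-0.9  0. ]
aboard_mid [-2.2  1.2]
crate_mid [-5.2  0.5]
lock_pedal [0.8 1.1]
dolly [0.2 0.6]
lock_pin [-2.   1.8]
aboard_mid [-1.2 -2.8]
crate_mid [-1.2 -0.2]
lock_pedal [-0.3  0.1]
```

View pics/scene_ov1.png

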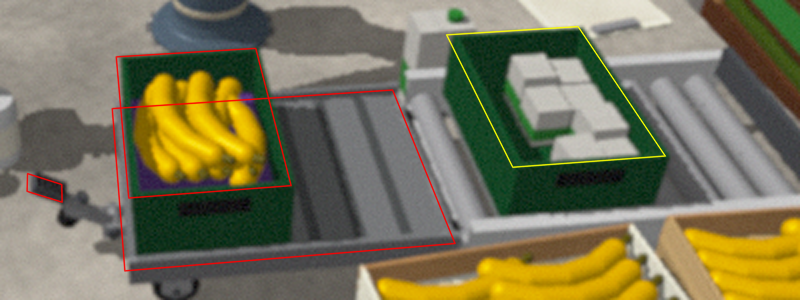

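View pics/top_ov1.png

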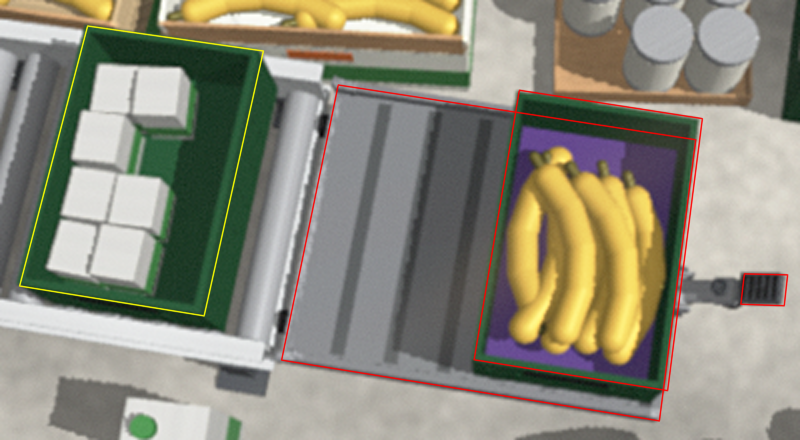

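The overlay fits the crates and deck within about 2 px. I'll zoom in on the tread for its angle.

```bash
python3 - <<'E'
from ov import *
p=[.5324,-.0021,-.0497]
ims=[]
for n in('scene','top'):
    f=grab_frame(n)
    c=proj(f,W(p[:2],p[2],np.mean(pedal(.5),axis=0)))[0]
    x0,y0=(c-[25,25]).astype(int); sc=8
    im0=cv2.resize(f['frame'][y0:y0+50,x0:x0+65],None,fx=sc,fy=sc,interpolation=cv2.INTER_CUBIC)[:, :400]
    im=im0.copy()
    for a,col in((.43,(0,0,255)),(.52,(0,255,255)),(.6,(255,128,0))):
        overlay(f,im,p[:2],p[2],[pedal(a)],sc,col,np.array([x0,y0]))
    ims.append(im)
cv2.imwrite('pics/tr.png',np.hstack(ims))
for a in(.43,.52,.6): print(a,W(p[:2],p[2],np.mean(pedal(a),axis=0)))
E
```

```text
0.43 [[ 0.51675109 -0.31670819  0.10701929]]
0.52 [[ 0.5170593  -0.31051181  0.11475508]]
0.6 [[ 0.5173613  -0.30444032  0.12113877]]
```

View pics/tr.png

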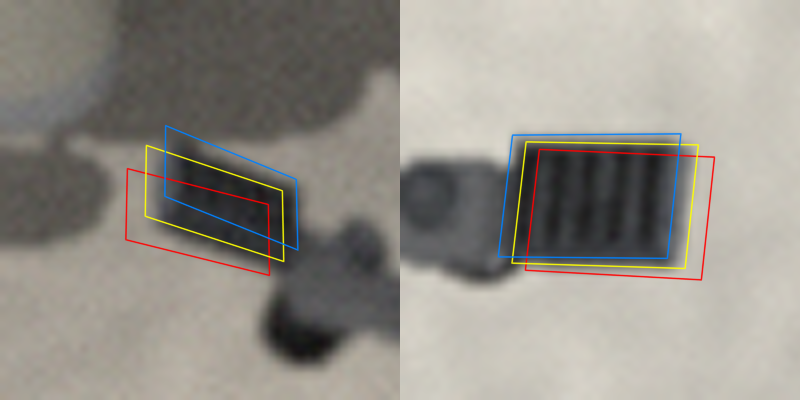

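```bash
cat >> h.py <<'E'
def delta(pos,xdir,s=None):
    """shift mm & rotvec deg (tool axes) to have TCP at pos, pointing down, tool x along yaw angle xdir (rad)"""
    s=s or manip.get_state(); r0=R.from_quat(s['eef_rot'])
    x=np.array([np.cos(xdir),np.sin(xdir),0]); y=np.array([0,0,-1.]); z=np.cross(x,y)
    r1=R.from_matrix(np.c_[x,y,z])
    print('shift',(r0.inv().apply(np.array(pos)-s['tcp_pos'])*1000).round(1),'turn',np.degrees((r0.inv()*r1).as_rotvec()).round(2))
E
python3 -c "
from h import *
delta([.517,-.311,.19],-.0497)"
```

```text
shift [-224.    32.6  400.7] turn [  0.   -69.81   0.  ]
```

Request:
carry_out:
  series:
    - [0,[-28,0,50],[0,-8.7,0]]
    - [0,[-56,0,100],[0,-17.4,0]]
    - [0,[-84,0,150],[0,-26.1,0]]
    - [0,[-112,0,200],[0,-34.8,0]]
    - [0,[-140,0,250],[0,-43.5,0]]
    - [0,[-168,5,300],[0,-52.2,0]]
    - [0,[-196,15,350],[0,-60.9,0]]
    - [0,[-224,32,400],[0,-69.8,0]]
    - [0,[-224,32.6,400.7],[0,-69.8,0]]
    - [0,[-224,32.6,400.7],[0,-69.8,0]]
  newtons: 5

```text
t: 3.25
tcp_pos: [0.5167, -0.3116, 0.1898]
eef_rot: [0.707, -0.018, 0.018, -0.707]
contact_force: [-0.6, -0.0, -0.7]
gripper_width: 1.002
```

```bash
python3 - <<'E'
from ov import *
st()
delta([.517,-.311,.092],-.0497)
p=[.5324,-.0021,-.0497]
ims=[]
for n in('scene','top'):
    f=grab_frame(n)
    c=proj(f,W(p[:2],p[2],np.mean(pedal(.5),axis=0)))[0]
    x0,y0=(c-[50,70]).astype(int); sc=4
    im=cv2.resize(f['frame'][y0:y0+130,x0:x0+100],None,fx=sc,fy=sc,interpolation=cv2.INTER_CUBIC)
    ims.append(im)
cv2.imwrite('pics/tr2.png',np.hstack(ims))
E
```

```text
t 3.25
tcp_pos [ 0.5167 -0.3116  0.1898]
eef_rot [ 0.7071 -0.0181  0.0176 -0.7067]
contact_force [-0.6238 -0.0158 -0.6765]
ft_torque [-0.0837 -0.0471  0.0035]
gripper_width 1.002
joint_pos [ 0.7992  0.4184 -0.4345  1.7283  0.2006  1.0391  0.2449]
shift [ 0.3 97.8  0.6] turn [ 0.03 -0.04 -0.03]
```

View pics/tr2.png

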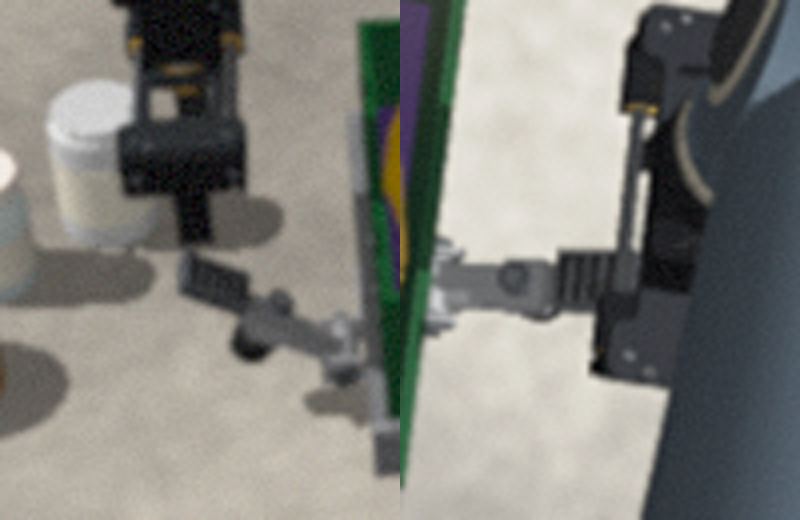

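The fingers straddle the tread in both views. Descending, then a light close.

Request:
carry_out:
  series:
    - [0,[0,30,0.5],[0,0,0]]
    - [0,[0,60,0.5],[0,0,0]]
    - [0,[0,85,0.5],[0,0,0]]
    - [0,[0.3,98,0.5],[0,0,0]]
    - [0,[0.3,98,0.5],[0,0,0]]
    - [0,[0.3,98,0.5],[0,0,0]]
  newtons: 5

```text
t: 4.1
tcp_pos: [0.517, -0.3132, 0.0934]
eef_rot: [0.708, -0.018, 0.02, -0.706]
contact_force: [0.2, -0.1, 0.3]
gripper_width: 1.001
```

Request:
carry_out:
  series:
    - [110,[0,0,0],[0,0,0]]
    - [110,[0,0,0],[0,0,0]]
    - [110,[0,0,0],[0,0,0]]
    - [110,[0,0,0],[0,0,0]]
    - [130,[0,0,0],[0,0,0]]
    - [130,[0,0,0],[0,0,0]]
  newtons: 5

```text
t: 4.85
tcp_pos: [0.517, -0.3132, 0.0933]
eef_rot: [0.708, -0.018, 0.019, -0.706]
contact_force: [0.0, 0.0, -0.2]
gripper_width: 0.505
```

Request:
carry_out:
  series:
    - [140,[0,0,1],[0,0,0]]
    - [145,[0,0,1],[0,0,0]]
    - [150,[0,0,1],[0,0,0]]
    - [165,[0,0,1],[0,0,0]]
    - [165,[0,0,1],[0,0,0]]
  newtons: 4

```text
t: 5.48
tcp_pos: [0.5177, -0.3121, 0.0934]
eef_rot: [0.708, -0.018, 0.02, -0.706]
contact_force: [3.5, -0.3, -2.6]
gripper_width: 0.412
```

```bash
python3 - <<'E'
from ov import *
st()
p=[.5324,-.0021,-.0497]
ims=[]
for n in('scene','top'):
    f=grab_frame(n)
    c=proj(f,W(p[:2],p[2],np.mean(pedal(.5),axis=0)))[0]
    x0,y0=(c-[50,70]).astype(int); sc=4
    im=cv2.resize(f['frame'][y0:y0+130,x0:x0+100],None,fx=sc,fy=sc,interpolation=cv2.INTER_CUBIC)
    ims.append(im)
cv2.imwrite('pics/tr3.png',np.hstack(ims))
E
```

```text
t 5.475
tcp_pos [ 0.5177 -0.3121  0.0934]
eef_rot [ 0.7077 -0.0178  0.0199 -0.706 ]
contact_force [ 3.5234 -0.2941 -2.6105]
ft_torque [-0.0374 -0.6261  0.0398]
gripper_width 0.4123
joint_pos [ 0.7704  0.525  -0.4022  1.8135  0.2651  0.8524  0.1883]
```

View pics/tr3.png

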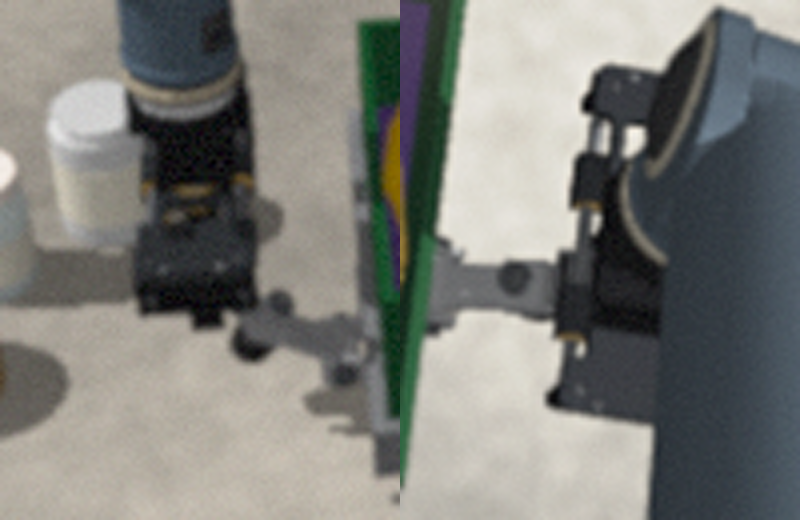

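Both the width and the force show contact. The x force of +3.5 N means the grip is off centre, so I'll shift the tool +x.

Request:
carry_out:
  series:
    - [165,[1,0,0],[0,0,0]]
    - [165,[1,0,0],[0,0,0]]
    - [165,[1,0,0],[0,0,0]]
  newtons: 4

```text
t: 5.95
tcp_pos: [0.5179, -0.3121, 0.0933]
eef_rot: [0.708, -0.019, 0.019, -0.706]
contact_force: [-2.1, 0.3, 0.8]
gripper_width: 0.412
```

Request:
carry_out:
  series:
    - [175,[-0.4,0,0],[0,0,0]]
    - [175,[-0.4,0,0],[0,0,0]]
    - [175,[-0.4,4,-3],[0,0,0]]
    - [175,[-0.4,8.7,-6.5],[0,0,0]]
    - [175,[-0.4,13,-9.5],[0,0,0]]
    - [175,[-0.4,18,-12],[0,0,0]]
    - [175,[-0.4,23,-14.5],[0,0,0]]
    - [175,[-0.4,28,-16.7],[0,0,0]]
    - [175,[-0.4,28,-16.7],[0,0,0]]
    - [175,[-0.4,28,-16.7],[0,0,0]]
  newtons: 18

```text
t: 7.2
tcp_pos: [0.5169, -0.3295, 0.0655]
eef_rot: [0.708, -0.018, 0.02, -0.706]
contact_force: [0.1, -3.3, 0.9]
gripper_width: 0.412
```

```bash
python3 - <<'E'
from ov import *
st()
p=[.5324,-.0021,-.0497]
ims=[]
for n in('scene','top'):
    f=grab_frame(n)
    x0,y0,x1,y1=(180,180,480,330) if n=='scene' else (180,110,480,310)
    im=cv2.resize(f['frame'][y0:y1,x0:x1],None,fx=2,fy=2,interpolation=cv2.INTER_CUBIC)
    overlay(f,im,p[:2],p[2],[box(-148,148,-202,-4,217),box(-166,166,-212,212,112)],2,(0,0,255),np.array([x0,y0]))
    cv2.imwrite(f'pics/{n}_4.png',im)
    c=proj(f,W(p[:2],p[2],np.mean(pedal(.5),axis=0)))[0]
    x0,y0=(c-[50,70]).astype(int); sc=4
    im=cv2.resize(f['frame'][y0:y0+130,x0:x0+100],None,fx=sc,fy=sc,interpolation=cv2.INTER_CUBIC)
    ims.append(im)
cv2.imwrite('pics/tr4.png',np.hstack(ims))
E
```

```text
t 7.2
tcp_pos [ 0.5169 -0.3295  0.0655]
eef_rot [ 0.7079 -0.0183  0.0198 -0.7058]
contact_force [ 0.1469 -3.2609  0.9299]
ft_torque [-0.1659 -0.2798  0.0859]
gripper_width 0.4116
joint_pos [ 0.7796  0.5712 -0.385   1.8109  0.2863  0.8111  0.1977]
```

View pics/tr4.png

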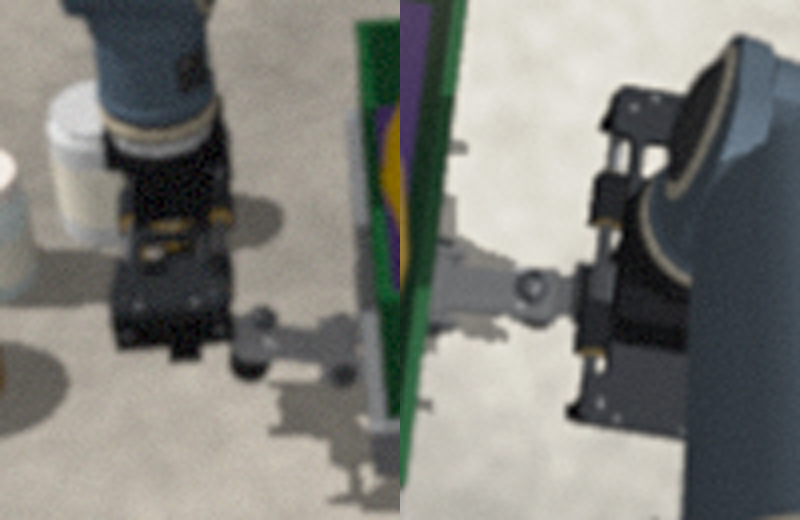

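View pics/top_4.png

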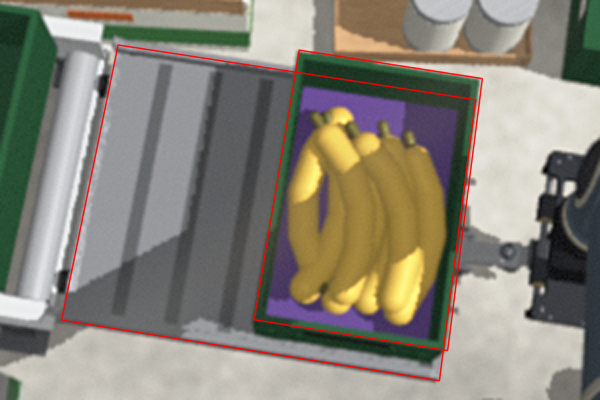

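```bash
cat > shift.py <<'E'
from h import *
import sys
def meas(ref,cur,boxes):
    for nm,(x0,y0,x1,y1) in boxes.items():
        a=cv2.cvtColor(ref[y0:y1,x0:x1],cv2.COLOR_BGR2GRAY)
        b=cv2.cvtColor(cur[y0-8:y1+8,x0-8:x1+8],cv2.COLOR_BGR2GRAY)
        r=cv2.matchTemplate(cv2.resize(b,None,fx=4,fy=4,interpolation=cv2.INTER_CUBIC),cv2.resize(a,None,fx=4,fy=4,interpolation=cv2.INTER_CUBIC),cv2.TM_CCOEFF_NORMED)
        _,v,_,l=cv2.minMaxLoc(r); print(nm,(l[0]-32)/4,(l[1]-32)/4,round(v,3))
E
python3 - <<'E'
from shift import *
f=grab_frame('top'); cv2.imwrite('pics/top5.png',f['frame'])
meas(cv2.imread('pics/top0.png'),f['frame'],{'deckend':(222,128,300,175),'crate':(322,130,420,170),'track':(160,250,215,285),'ref':(340,60,450,120)})
g=grab_frame('scene'); cv2.imwrite('pics/scene5.png',g['frame'])
meas(cv2.imread('pics/scene0.png'),g['frame'],{'deck':(330,210,400,300),'cr':(258,205,345,300),'track':(410,280,440,300),'ref':(240,350,350,420)})
print('px per mm', np.linalg.norm(np.diff(proj(f,[[.53,.1,.112],[.53,.0,.112]]),axis=0))/100,np.diff(proj(g,[[.53,.1,.112],[.53,.0,.112]]),axis=0)/100)
E
```

```text
deckend 0.25 0.0 0.991
crate 0.25 0.0 0.998
track 0.0 -0.5 0.877
ref 0.0 0.0 0.999
deck 0.25 1.75 0.869
cr 0.0 0.5 0.874
track -0.25 0.0 0.982
ref 0.0 0.0 0.995
px per mm 0.4394047779166683 [[-0.34974455  0.0376029 ]]
```

Request:
carry_out:
  series:
    - [175,[0,2,-1],[0,0,0]]
    - [175,[0,4,-1.8],[0,0,0]]
    - [175,[0,6,-2.5],[0,0,0]]
    - [175,[0,8,-3.2],[0,0,0]]
  newtons: 18

```text
t: 7.9
tcp_pos: [0.5169, -0.332, 0.058]
eef_rot: [0.708, -0.018, 0.02, -0.706]
contact_force: [-0.5, -0.1, 5.9]
gripper_width: 0.412
```

Request:
carry_out:
  series:
    - [175,[0,2,-0.6],[0,0,0]]
    - [175,[0,4,-1.2],[0,0,0]]
  newtons: 18

```text
t: 8.15
tcp_pos: [0.5168, -0.3331, 0.0545]
eef_rot: [0.708, -0.018, 0.019, -0.706]
contact_force: [-0.1, -0.2, 5.8]
gripper_width: 0.412
```

Request:
carry_out:
  series:
    - [175,[0,2,-0.6],[0,0,0]]
    - [175,[0,4,-1.2],[0,0,0]]
  newtons: 18

```text
t: 8.4
tcp_pos: [0.5168, -0.3341, 0.0509]
eef_rot: [0.708, -0.018, 0.019, -0.706]
contact_force: [0.3, 0.8, 5.4]
gripper_width: 0.41
```

Request:
carry_out:
  series:
    - [175,[0,1,-0.2],[0,0,0]]
    - [175,[0,2,-0.4],[0,0,0]]

```text
t: 8.65
tcp_pos: [0.5167, -0.3345, 0.0494]
eef_rot: [0.708, -0.018, 0.019, -0.706]
contact_force: [-0.8, -1.0, 5.7]
gripper_width: 0.408
```

Request:
carry_out:
  series:
    - [175,[0,1,-0.2],[0,0,0]]
    - [175,[0,2,-0.4],[0,0,0]]

```text
t: 8.9
tcp_pos: [0.5167, -0.3348, 0.048]
eef_rot: [0.708, -0.018, 0.019, -0.706]
contact_force: [-0.6, -0.1, 5.7]
gripper_width: 0.407
```

Request:
carry_out:
  series:
    - [175,[0,1.3,-0.2],[0,0,0]]
    - [175,[0,2.5,-0.4],[0,0,0]]

```text
t: 9.15
tcp_pos: [0.5167, -0.3352, 0.046]
eef_rot: [0.708, -0.018, 0.019, -0.706]
contact_force: [-0.5, -1.1, 5.2]
gripper_width: 0.413
```

Request:
carry_out:
  series:
    - [175,[0,1.3,-0.2],[0,0,0]]
    - [175,[0,2.5,-0.4],[0,0,0]]

```text
t: 9.4
tcp_pos: [0.5167, -0.3357, 0.044]
eef_rot: [0.708, -0.018, 0.019, -0.706]
contact_force: [0.2, -0.6, 5.8]
gripper_width: 0.412
```

Request:
carry_out:
  series:
    - [175,[0,1.3,-0.2],[0,0,0]]
    - [175,[0,2.5,-0.4],[0,0,0]]

```text
t: 9.65
tcp_pos: [0.5167, -0.3361, 0.0419]
eef_rot: [0.708, -0.018, 0.019, -0.706]
contact_force: [-0.6, -1.2, 6.2]
gripper_width: 0.409
```

```bash
python3 - <<'E'
from ov import *
st()
p=[.5324,-.0021,-.0497]
ims=[]
for n in('scene','top'):
    f=grab_frame(n)
    c=proj(f,W(p[:2],p[2],np.mean(pedal(.5),axis=0)))[0]
    x0,y0=(c-[50,70]).astype(int); sc=4
    im=cv2.resize(f['frame'][y0:y0+130,x0:x0+100],None,fx=sc,fy=sc,interpolation=cv2.INTER_CUBIC)
    ims.append(im)
cv2.imwrite('pics/tr6.png',np.hstack(ims))
E
```

```text
t 9.65
tcp_pos [ 0.5167 -0.3361  0.0419]
eef_rot [ 0.7081 -0.0184  0.019  -0.7056]
contact_force [-0.6175 -1.2335  6.2213]
ft_torque [ 0.0547 -0.0125  0.0142]
gripper_width 0.4091
joint_pos [ 0.7771  0.6062 -0.3714  1.8151  0.3045  0.774   0.1939]
```

View pics/tr6.png

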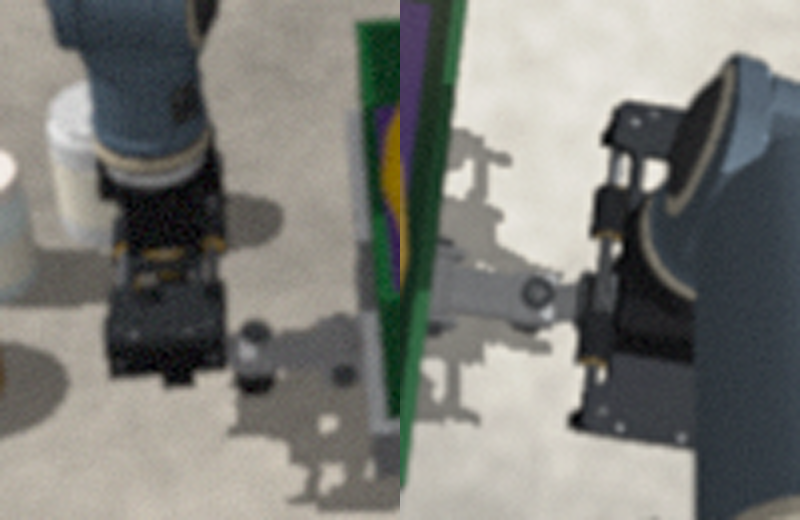

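Request:
carry_out:
  series:
    - [175,[0,1.3,0],[0,0,0]]
    - [175,[0,2.5,-0.1],[0,0,0]]

```text
t: 10.0
tcp_pos: [0.5166, -0.3364, 0.0397]
eef_rot: [0.708, -0.018, 0.019, -0.705]
contact_force: [-0.5, -0.8, 4.9]
gripper_width: 0.409
```

Request:
carry_out:
  series:
    - [175,[0,1.3,0],[0,0,0]]
    - [175,[0,2.5,-0.1],[0,0,0]]

```text
t: 10.25
tcp_pos: [0.5167, -0.3367, 0.0376]
eef_rot: [0.708, -0.018, 0.019, -0.705]
contact_force: [-0.2, -2.0, 5.0]
gripper_width: 0.413
```

Request:
carry_out:
  series:
    - [175,[0,1.3,0],[0,0,0]]
    - [175,[0,2.3,-0.1],[0,0,0]]

```text
t: 10.5
tcp_pos: [0.5166, -0.337, 0.0356]
eef_rot: [0.709, -0.018, 0.019, -0.705]
contact_force: [-0.5, 0.5, 4.6]
gripper_width: 0.414
```

Request:
carry_out:
  series:
    - [175,[0,1.3,0],[0,0,0]]
    - [175,[0,2.3,0],[0,0,0]]

```text
t: 10.75
tcp_pos: [0.5166, -0.3372, 0.0336]
eef_rot: [0.709, -0.018, 0.019, -0.705]
contact_force: [0.6, -1.3, 5.5]
gripper_width: 0.408
```

Request:
carry_out:
  series:
    - [175,[0,1.3,0],[0,0,0]]
    - [175,[0,2.3,0],[0,0,0]]

```text
t: 11.0
tcp_pos: [0.5166, -0.3374, 0.0316]
eef_rot: [0.709, -0.018, 0.019, -0.705]
contact_force: [-0.1, -0.1, 5.6]
gripper_width: 0.414
```

Request:
carry_out:
  series:
    - [175,[0,1.3,0],[0,0,0]]
    - [175,[0,2.3,0],[0,0,0]]

```text
t: 11.25
tcp_pos: [0.5166, -0.3376, 0.0297]
eef_rot: [0.709, -0.018, 0.019, -0.705]
contact_force: [-0.2, -0.2, 5.1]
gripper_width: 0.411
```

Request:
carry_out:
  series:
    - [175,[0,1.3,0],[0,0,0]]
    - [175,[0,2.3,0],[0,0,0]]

```text
t: 11.5
tcp_pos: [0.5166, -0.3377, 0.0277]
eef_rot: [0.709, -0.018, 0.019, -0.705]
contact_force: [-0.5, -0.7, 4.7]
gripper_width: 0.411
```

Request:
carry_out:
  series:
    - [175,[0,1.3,0],[0,0,0]]
    - [175,[0,2.3,0],[0,0,0]]

```text
t: 11.75
tcp_pos: [0.5166, -0.3378, 0.0257]
eef_rot: [0.709, -0.019, 0.019, -0.705]
contact_force: [-0.8, -0.8, 4.6]
gripper_width: 0.409
```

Request:
carry_out:
  series:
    - [175,[0,1.3,0],[0,0,0]]
    - [175,[0,2.3,0],[0,0,0]]

```text
t: 12.0
tcp_pos: [0.5166, -0.3378, 0.0237]
eef_rot: [0.709, -0.019, 0.019, -0.704]
contact_force: [-0.1, -1.0, 5.5]
gripper_width: 0.417
```

```bash
python3 - <<'E'
from ov import *
st()
p=[.5324,-.0021,-.0497]
ims=[]
for n in('scene','top'):
    f=grab_frame(n)
    c=proj(f,W(p[:2],p[2],np.mean(pedal(.5),axis=0)))[0]
    x0,y0=(c-[50,60]).astype(int); sc=4
    im=cv2.resize(f['frame'][y0:y0+130,x0:x0+100],None,fx=sc,fy=sc,interpolation=cv2.INTER_CUBIC)
    ims.append(im)
cv2.imwrite('pics/tr7.png',np.hstack(ims))
E
```

```text
t 12.0
tcp_pos [ 0.5166 -0.3378  0.0237]
eef_rot [ 0.7092 -0.0185  0.019  -0.7045]
contact_force [-0.0622 -1.0362  5.5056]
ft_torque [ 0.0249 -0.0282  0.0325]
gripper_width 0.4174
joint_pos [ 0.7685  0.6309 -0.3587  1.8226  0.3204  0.7415  0.1822]
```

View pics/tr7.png

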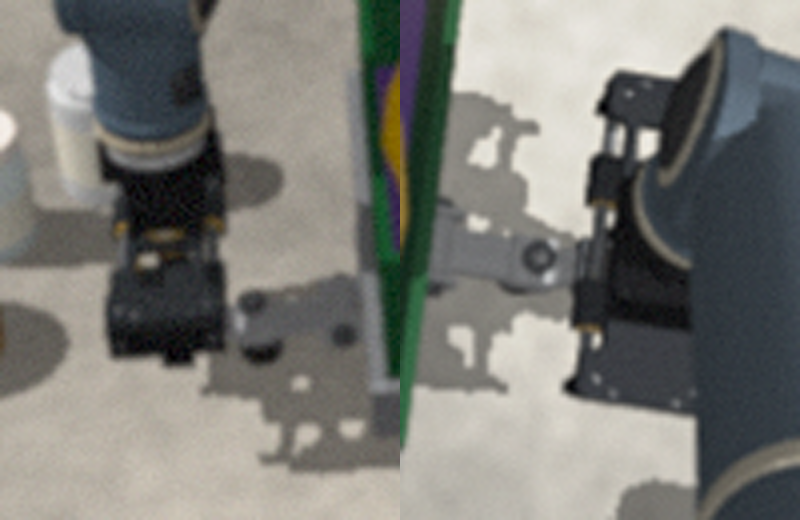

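Request:
carry_out:
  series:
    - [175,[0,1.2,0],[0,0,0]]
    - [175,[0,1.8,0],[0,0,0]]

```text
t: 12.35
tcp_pos: [0.5166, -0.3378, 0.0219]
eef_rot: [0.709, -0.019, 0.019, -0.704]
contact_force: [0.8, -0.4, 5.0]
gripper_width: 0.406
```

Request:
carry_out:
  series:
    - [175,[0,1.2,0],[0,0,0]]
    - [175,[0,1.8,0],[0,0,0]]

```text
t: 12.6
tcp_pos: [0.5166, -0.3378, 0.0203]
eef_rot: [0.709, -0.019, 0.019, -0.704]
contact_force: [-1.1, -0.7, 4.8]
gripper_width: 0.407
```

Request:
carry_out:
  series:
    - [175,[0,1.2,0],[0,0,0]]
    - [175,[0,1.8,0],[0,0,0]]

```text
t: 12.85
tcp_pos: [0.5166, -0.3378, 0.0186]
eef_rot: [0.709, -0.019, 0.019, -0.704]
contact_force: [-0.2, -0.8, 5.0]
gripper_width: 0.412
```

Request:
carry_out:
  series:
    - [175,[0,1.2,0],[0,0,0]]
    - [175,[0,1.8,0.1],[0,0,0]]

```text
t: 13.1
tcp_pos: [0.5166, -0.3379, 0.0171]
eef_rot: [0.709, -0.019, 0.019, -0.704]
contact_force: [-1.0, -0.4, 5.9]
gripper_width: 0.41
```

Request:
carry_out:
  series:
    - [175,[0,1.2,0],[0,0,0]]
    - [175,[0,1.8,0.1],[0,0,0]]

```text
t: 13.35
tcp_pos: [0.5166, -0.3383, 0.0161]
eef_rot: [0.71, -0.019, 0.019, -0.704]
contact_force: [-1.5, -0.6, 10.5]
gripper_width: 0.41
```

Request:
carry_out:
  series:
    - [175,[0,1.0,0],[0,0,0]]
    - [175,[0,1.6,0],[0,0,0]]

```text
t: 13.6
tcp_pos: [0.5166, -0.3385, 0.0155]
eef_rot: [0.71, -0.019, 0.019, -0.704]
contact_force: [-2.8, 0.1, 11.0]
gripper_width: 0.411
```

Request:
carry_out:
  series:
    - [175,[0,1.3,0],[0,0,0]]
    - [175,[0,2.2,0],[0,0,0]]

```text
t: 13.85
tcp_pos: [0.5166, -0.3389, 0.0145]
eef_rot: [0.71, -0.019, 0.019, -0.703]
contact_force: [-3.0, -0.7, 12.1]
gripper_width: 0.41
```

The force is rising more slowly than the travel, so the pads may be slipping. I'll grip harder and check.

Request:
carry_out:
  series:
    - [200,[0,0.8,0],[0,0,0]]
    - [200,[0,0.8,0],[0,0,0]]
    - [200,[0,0.8,0],[0,0,0]]
  newtons: 40

```text
t: 14.22
tcp_pos: [0.5166, -0.339, 0.0145]
eef_rot: [0.71, -0.019, 0.019, -0.703]
contact_force: [-1.5, 0.6, 10.3]
gripper_width: 0.407
```

Request:
carry_out:
  series:
    - [200,[0,1.4,0],[0,0,0]]
    - [200,[0,1.8,0],[0,0,0]]

```text
t: 14.48
tcp_pos: [0.5166, -0.339, 0.0141]
eef_rot: [0.711, -0.019, 0.019, -0.703]
contact_force: [-3.3, 0.1, 13.9]
gripper_width: 0.403
```

Request:
carry_out:
  series:
    - [150,[0,0,0],[0,0,0]]
    - [120,[0,0,0],[0,0,0]]
    - [80,[0,0,0],[0,0,0]]
    - [80,[0,-15,0],[0,0,0]]
    - [80,[0,-45,0],[0,0,0]]
    - [255,[0,-55,0],[0,0,0]]
    - [255,[0,-55,0],[0,0,0]]
    - [255,[0,-55,0],[0,0,0]]
    - [255,[0,-55,0],[0,0,0]]
    - [255,[0,-55,0],[0,0,0]]
  newtons: 20

```text
t: 15.72
tcp_pos: [0.5164, -0.3382, 0.0684]
eef_rot: [0.71, -0.019, 0.018, -0.703]
contact_force: [0.5, 0.3, 0.5]
gripper_width: 0.201
```

```bash
python3 - <<'E'
from ov import *
st()
p=[.5324,-.0021,-.0497]
ims=[]
for n in('scene','top'):
    f=grab_frame(n)
    c=proj(f,W(p[:2],p[2],np.mean(pedal(.5),axis=0)))[0]
    x0,y0=(c-[50,60]).astype(int); sc=4
    im=cv2.resize(f['frame'][y0:y0+130,x0:x0+100],None,fx=sc,fy=sc,interpolation=cv2.INTER_CUBIC)
    for a,col in((-.1,(0,0,255)),(-.19,(0,255,255))):
        overlay(f,im,p[:2],p[2],[pedal(a)],sc,col,np.array([x0,y0]))
    ims.append(im)
cv2.imwrite('pics/tr8.png',np.hstack(ims))
E
```

```text
t 15.725
tcp_pos [ 0.5164 -0.3382  0.0684]
eef_rot [ 0.7104 -0.0193  0.0182 -0.7033]
contact_force [0.5358 0.3092 0.5028]
ft_torque [-0.0149 -0.1388 -0.0403]
gripper_width 0.2007
joint_pos [ 0.7841  0.5719 -0.3803  1.7994  0.2914  0.8221  0.2059]
```

View pics/tr8.png

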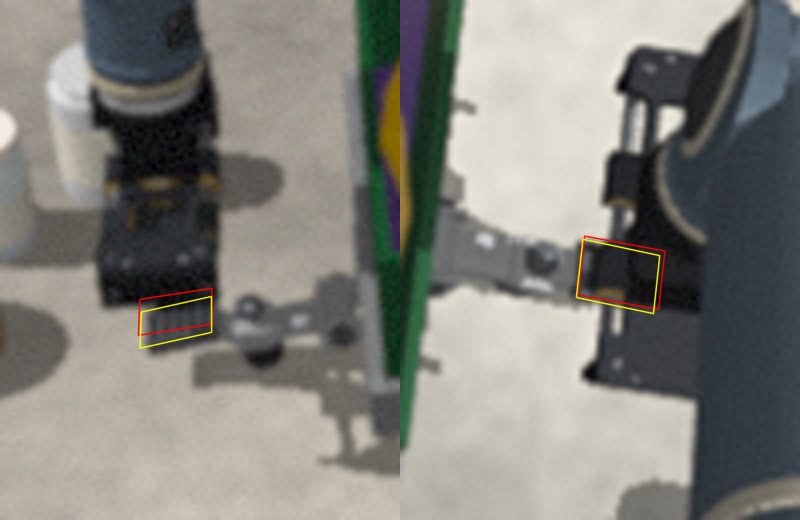

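Request:
carry_out:
  series:
    - [255,[0,6,0],[0,0,0]]
    - [255,[0,12,0],[0,0,0]]
    - [255,[0,18,0],[0,0,0]]
    - [255,[0,20,0],[0,0,0]]

```text
t: 16.32
tcp_pos: [0.5161, -0.3384, 0.048]
eef_rot: [0.71, -0.019, 0.018, -0.703]
contact_force: [-0.1, -0.3, 0.1]
gripper_width: 0.005
```

Request:
carry_out:
  series:
    - [255,[0,1.5,0],[0,0,0]]
    - [255,[0,3,0],[0,0,0]]

```text
t: 16.58
tcp_pos: [0.5165, -0.3384, 0.0462]
eef_rot: [0.71, -0.019, 0.018, -0.703]
contact_force: [-3.1, 1.3, 11.9]
gripper_width: 0.005
```

Request:
carry_out:
  series:
    - [255,[0,1.4,0],[0,0,0]]
    - [255,[0,2.0,0],[0,0,0]]

```text
t: 16.82
tcp_pos: [0.5166, -0.3385, 0.0461]
eef_rot: [0.711, -0.02, 0.018, -0.703]
contact_force: [-3.0, 3.1, 13.9]
gripper_width: 0.004
```

Request:
carry_out:
  series:
    - [255,[0,1.8,0],[0,0,0]]
    - [255,[0,2.2,0],[0,0,0]]

```text
t: 17.08
tcp_pos: [0.5165, -0.3385, 0.046]
eef_rot: [0.711, -0.02, 0.018, -0.703]
contact_force: [-4.2, 1.2, 14.2]
gripper_width: 0.004
```

Request:
carry_out:
  series:
    - [255,[0,-8,0],[0,0,0]]
    - [255,[0,-50,0],[0,0,0]]
    - [200,[0,-110,0],[0,0,0]]
    - [100,[0,-170,0],[0,0,0]]
    - [0,[0,-230,0],[0,0,0]]
    - [0,[0,-280,30],[0,0,0]]
    - [0,[0,-300,85],[0,0,0]]
    - [0,[0,-300,145],[0,0,0]]
    - [0,[0,-300,205],[0,0,0]]
    - [0,[0,-300,265],[0,0,0]]

```text
t: 18.32
tcp_pos: [0.5314, -0.0684, 0.3433]
eef_rot: [0.711, -0.019, 0.018, -0.702]
contact_force: [1.1, 0.6, -0.4]
gripper_width: 0.833
```

```bash
python3 - <<'E'
from shift import *
st(); delta([.5578,.507,.346],-.0497)
f=grab_frame('top'); cv2.imwrite('pics/top9.png',f['frame'])
meas(cv2.imread('pics/top0.png'),f['frame'],{'deckend':(222,128,300,175),'crate':(322,130,420,170),'ref':(340,60,450,120)})
E
```

```text
t 18.325
tcp_pos [ 0.5314 -0.0684  0.3433]
eef_rot [ 0.7112 -0.0194  0.0184 -0.7025]
contact_force [ 1.1158  0.6263 -0.3794]
ft_torque [ 0.0356 -0.1241 -0.0287]
gripper_width 0.8333
joint_pos [ 0.5398  0.2014 -0.5874  1.6662  0.1276  1.3114 -0.1248]
shift [ -4.4  -9.8 576. ] turn [ 0.71 -0.22 -0.07]
deckend 0.75 0.0 0.724
crate 1.0 0.0 0.602
ref 0.5 -0.25 0.634
```

View pics/top9.png

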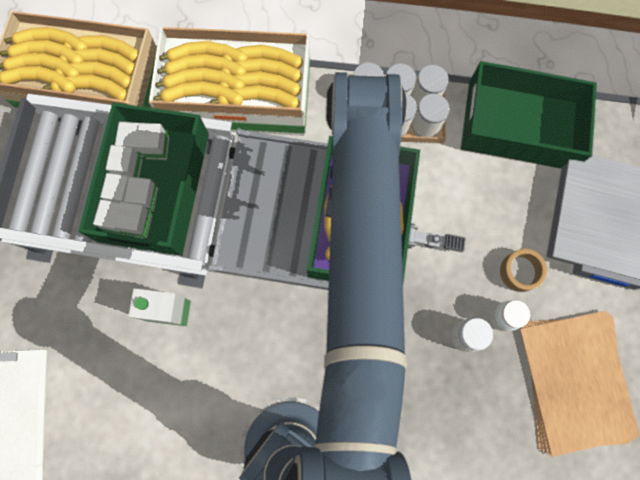

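Request:
carry_out:
  series:
    - [0,[0,-5,58],[0,0,0]]
    - [0,[-1,-10,116],[0,0,0]]
    - [0,[-1,-10,174],[0,0,0]]
    - [0,[-2,-10,232],[-2,0,0]]
    - [0,[-2,-10,290],[-4,0,0]]
    - [0,[-3,-10,348],[-6,0,0]]
    - [0,[-3,-10,406],[-8,0,0]]
    - [0,[-4,-10,464],[-10,0,0]]
    - [0,[-4,-10,522],[-12,0,0]]
    - [0,[-4,-10,579],[-14.3,-0.2,0]]

```text
t: 19.62
tcp_pos: [0.551, 0.5224, 0.3504]
eef_rot: [0.792, -0.015, 0.011, -0.611]
contact_force: [1.1, 0.0, 0.3]
gripper_width: 1.001
```

```bash
python3 - <<'E'
from shift import *
s=st(); print(R.from_quat(s['eef_rot']).as_matrix().round(3)); delta([.5578,.507,.155],-.0497)
f=grab_frame('top'); cv2.imwrite('pics/top10.png',f['frame'])
f=grab_frame('scene'); cv2.imwrite('pics/scene10.png',f['frame'])
E
```

```text
t 19.625
tcp_pos [0.551  0.5224 0.3504]
eef_rot [ 0.7917 -0.0148  0.0113 -0.6107]
contact_force [1.1372 0.0078 0.2917]
ft_torque [ 0.3239 -0.2105 -0.0016]
gripper_width 1.0007
joint_pos [-0.6068  0.7537 -0.6486  0.8829  0.5391  1.844  -1.1123]
[[ 0.999 -0.01   0.036]
 [-0.037 -0.254  0.967]
 [-0.    -0.967 -0.254]]
shift [  7.4 192.9  35. ] turn [14.71  0.71  0.08]
```

View pics/top10.png

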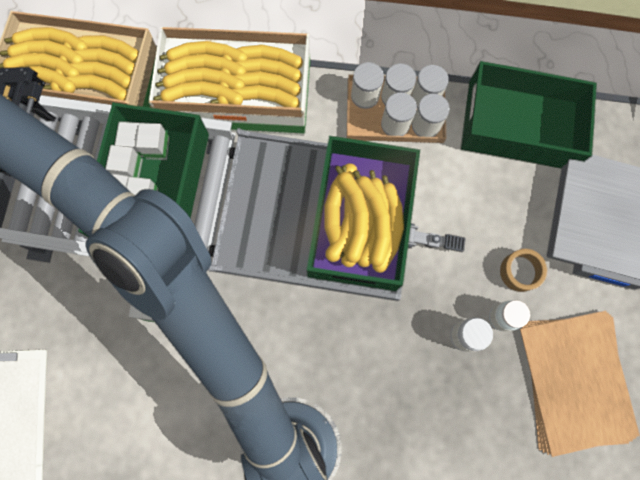

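View pics/scene10.png

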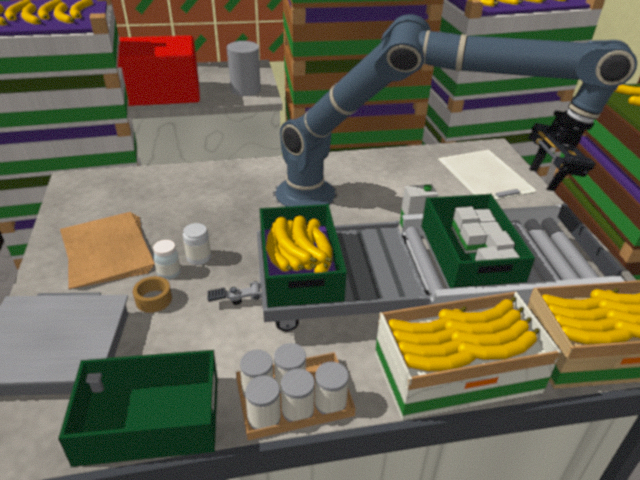

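Request:
carry_out:
  series:
    - [0,[2,35,6],[0,0.2,0]]
    - [0,[4,75,14],[0,0.4,0]]
    - [0,[6,115,21],[0,0.7,0]]
    - [0,[7.4,150,27],[0,0.7,0]]
    - [0,[7.4,180,33],[0,0.7,0]]
    - [0,[7.4,193,35],[0,0.7,0]]
    - [0,[7.4,193,35],[0,0.7,0]]
    - [0,[7.4,193,35],[0,0.7,0]]

```text
t: 20.72
tcp_pos: [0.5509, 0.5151, 0.1501]
eef_rot: [0.791, -0.016, 0.009, -0.612]
contact_force: [-0.6, -0.3, 0.4]
gripper_width: 1.0
```

```bash
python3 - <<'E'
from shift import *
s=st(); print(R.from_quat(s['eef_rot']).as_matrix().round(3)); delta([.5578,.507,.155],-.0497)
f=grab_frame('scene'); cv2.imwrite('pics/scene11.png',cv2.resize(f['frame'][100:300,360:640],None,fx=2.5,fy=2.5,interpolation=cv2.INTER_CUBIC))
E
```

```text
t 20.725
tcp_pos [0.5509 0.5151 0.1501]
eef_rot [ 0.7908 -0.0164  0.0092 -0.6118]
contact_force [-0.6096 -0.2809  0.3993]
ft_torque [ 0.2533 -0.0718 -0.0291]
gripper_width 1.0001
joint_pos [-0.5464  0.8471 -0.6395  1.1833  0.5749  1.4991 -1.2187]
[[ 0.999 -0.015  0.035]
 [-0.037 -0.251  0.967]
 [-0.005 -0.968 -0.251]]
shift [ 7.1 -2.8 -8.8] turn [14.56  0.76 -0.22]
```

View pics/scene11.png

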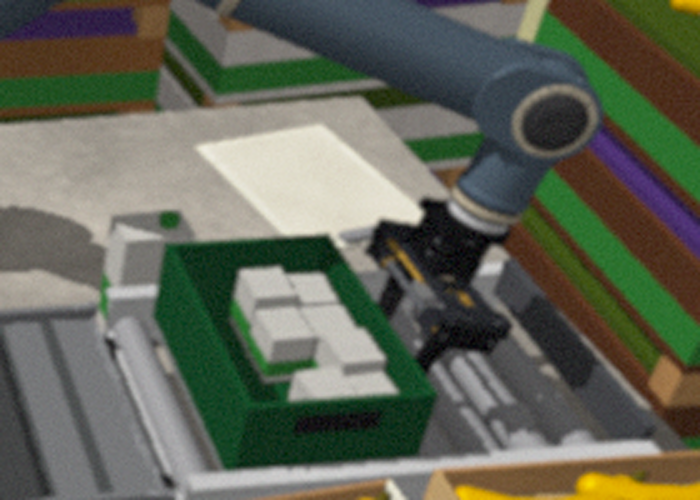

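Request:
carry_out:
  series:
    - [0,[3,2.5,-10],[0,0.7,0]]
    - [0,[7,5,-19],[0,0.7,0]]
    - [0,[7,6.3,-24],[0,0.7,0]]
    - [0,[7,7.5,-29],[0,0.7,0]]
    - [0,[7,8.8,-34],[0,0.7,0]]
    - [0,[7,10,-39],[0,0.7,0]]
    - [0,[7,11.3,-43.5],[0,0.7,0]]
    - [0,[7,12.5,-48],[0,0.7,0]]
    - [0,[7,13.8,-53],[0,0.7,0]]
    - [0,[7,15,-58],[0,0.7,0]]

```text
t: 22.02
tcp_pos: [0.5554, 0.455, 0.1503]
eef_rot: [0.791, -0.02, 0.014, -0.612]
contact_force: [-0.4, 0.7, -0.1]
gripper_width: 0.996
```

```bash
cat > d.py <<'E'
from ov import *
p=np.array([.5324,-.0021]);th=-.0497
s=st(); r=R.from_quat(s['eef_rot'])
print(r.as_matrix().round(3))
d=R.from_euler('z',-th).apply(np.array(s['tcp_pos'])-[*p,0]); print('dolly frame tcp',d.round(4))
print('per mm -y:',r.inv().apply(R.from_euler('z',th).apply([0,-1,0])).round(3))
E
python3 - <<'E'
from d import *
f=grab_frame('scene'); cv2.imwrite('pics/scene12.png',cv2.resize(f['frame'][100:300,360:640],None,fx=2.5,fy=2.5,interpolation=cv2.INTER_CUBIC))
E
```

```text
t 22.025
tcp_pos [0.5554 0.455  0.1503]
eef_rot [ 0.7906 -0.02    0.0139 -0.6119]
contact_force [-0.3866  0.7302 -0.1202]
ft_torque [ 0.5648 -0.1805 -0.041 ]
gripper_width 0.9964
joint_pos [-0.4555  0.7836 -0.6471  1.3101  0.5685  1.4374 -1.2025]
[[ 0.999 -0.015  0.047]
 [-0.049 -0.25   0.967]
 [-0.003 -0.968 -0.251]]
dolly frame tcp [3.000e-04 4.576e-01 1.503e-01]
per mm -y: [-0.001  0.251 -0.968]
```

View pics/scene12.png

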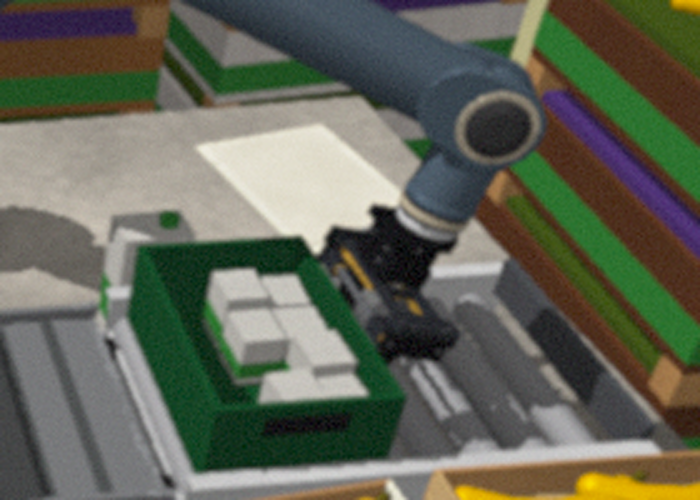

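Request:
carry_out:
  series:
    - [0,[0,1.8,-7],[0,0,0]]
    - [0,[0,3.6,-14],[0,0,0]]
    - [0,[0,5.4,-21],[0,0,0]]
    - [0,[0,7.2,-28],[0,0,0]]
    - [0,[0,9,-35],[0,0,0]]
    - [0,[0,10.8,-42],[0,0,0]]
    - [0,[0,12.6,-49],[0,0,0]]
    - [0,[0,14.3,-55],[0,0,0]]
    - [0,[0,15.8,-61],[0,0,0]]
    - [0,[0,17.4,-67],[0,0,0]]

```text
t: 23.32
tcp_pos: [0.5522, 0.3844, 0.1504]
eef_rot: [0.791, -0.02, 0.014, -0.611]
contact_force: [-1.1, 1.6, -0.9]
gripper_width: 0.999
```

Request:
carry_out:
  series:
    - [0,[0,1.8,-7],[0,0,0]]
    - [0,[0,3.4,-13],[0,0,0]]
    - [0,[0,4.9,-19],[0,0,0]]
    - [0,[0,6.5,-25],[0,0,0]]
    - [0,[0,8.1,-31],[0,0,0]]
    - [0,[0,9.6,-37],[0,0,0]]

```text
t: 24.08
tcp_pos: [0.5503, 0.3457, 0.1505]
eef_rot: [0.791, -0.02, 0.014, -0.611]
contact_force: [0.3, 0.9, 0.7]
gripper_width: 1.002
```

```bash
python3 - <<'E'
from d import *
f=grab_frame('scene'); cv2.imwrite('pics/scene13.png',cv2.resize(f['frame'][120:320,260:540],None,fx=2.5,fy=2.5,interpolation=cv2.INTER_CUBIC))
f=grab_frame('top'); cv2.imwrite('pics/top13.png',f['frame'])
E
```

```text
t 24.075
tcp_pos [0.5503 0.3457 0.1505]
eef_rot [ 0.7911 -0.0203  0.0141 -0.6111]
contact_force [0.3428 0.9076 0.6756]
ft_torque [0.3845 0.0052 0.0059]
gripper_width 1.0023
joint_pos [-0.2904  0.6703 -0.6632  1.5239  0.559   1.3328 -1.1408]
[[ 0.999 -0.015  0.047]
 [-0.049 -0.252  0.966]
 [-0.002 -0.968 -0.253]]
dolly frame tcp [0.0006 0.3482 0.1505]
per mm -y: [-0.     0.253 -0.968]
```

View pics/scene13.png

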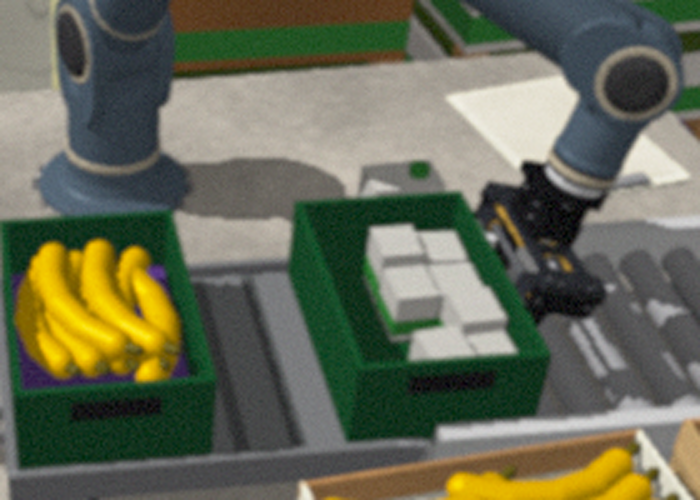

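View pics/top13.png

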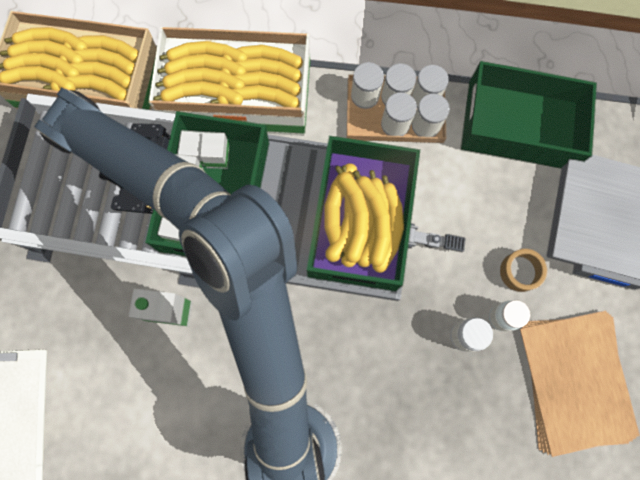

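Request:
carry_out:
  series:
    - [0,[0,1.6,-6],[0,0,0]]
    - [0,[0,3.1,-12],[0,0,0]]
    - [0,[0,4.7,-18],[0,0,0]]
    - [0,[0,6.3,-24],[0,0,0]]
    - [0,[0,7.8,-30],[0,0,0]]
    - [0,[0,9.4,-36],[0,0,0]]
    - [0,[0,11,-42],[0,0,0]]
    - [0,[0,12.5,-48],[0,0,0]]
    - [0,[0,14.1,-54],[0,0,0]]
    - [0,[0,15.7,-60],[0,0,0]]

```text
t: 25.42
tcp_pos: [0.5476, 0.2827, 0.1505]
eef_rot: [0.791, -0.021, 0.015, -0.611]
contact_force: [1.1, 2.5, -2.1]
gripper_width: 1.001
```

Request:
carry_out:
  series:
    - [0,[0,1.6,-6],[0,0,0]]
    - [0,[0,3.1,-12],[0,0,0]]
    - [0,[0,4.7,-18],[0,0,0]]
    - [0,[0,6.3,-24],[0,0,0]]
    - [0,[0,7.8,-30],[0,0,0]]
    - [0,[0,9.4,-36],[0,0,0]]

```text
t: 26.18
tcp_pos: [0.5457, 0.2465, 0.1509]
eef_rot: [0.791, -0.02, 0.015, -0.612]
contact_force: [0.2, 5.0, -0.9]
gripper_width: 1.0
```

```bash
python3 - <<'E'
from d import *
f=grab_frame('scene'); cv2.imwrite('pics/scene14.png',cv2.resize(f['frame'][120:320,240:520],None,fx=2.5,fy=2.5,interpolation=cv2.INTER_CUBIC))
f=grab_frame('top'); cv2.imwrite('pics/top14.png',f['frame'])
E
```

```text
t 26.175
tcp_pos [0.5457 0.2465 0.1509]
eef_rot [ 0.7905 -0.02    0.0146 -0.6119]
contact_force [ 0.2159  5.0417 -0.8565]
ft_torque [ 1.459  -0.1762  0.0023]
gripper_width 0.9998
joint_pos [-0.1328  0.5785 -0.6702  1.6788  0.5527  1.2452 -1.0488]
[[ 0.999 -0.014  0.047]
 [-0.049 -0.25   0.967]
 [-0.001 -0.968 -0.251]]
dolly frame tcp [0.0009 0.249  0.1509]
per mm -y: [-0.     0.251 -0.968]
```

View pics/scene14.png

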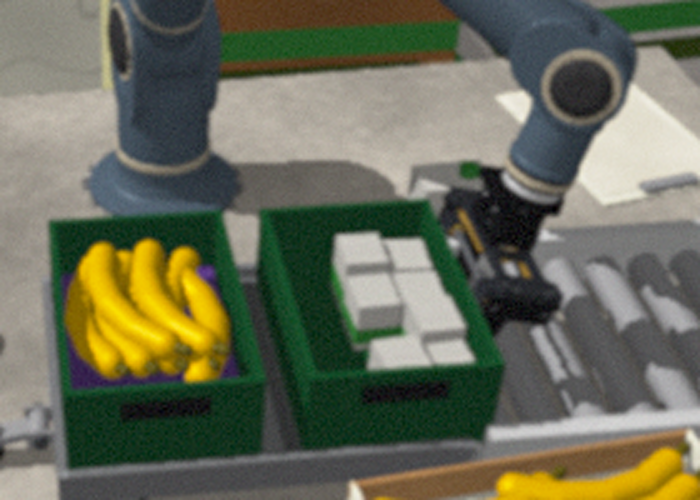

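View pics/top14.png

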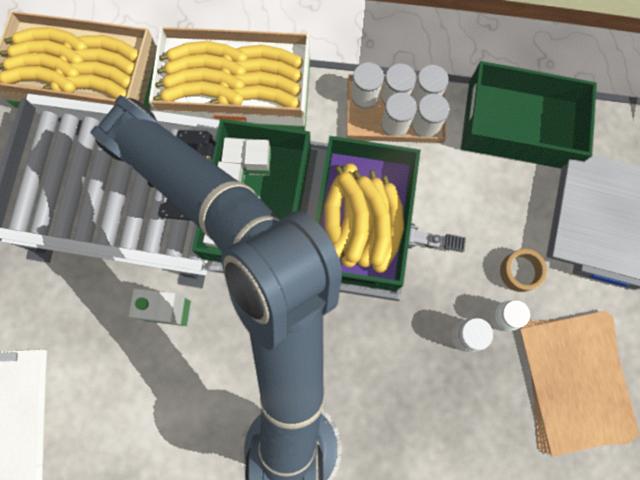

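```bash
python3 - <<'E'
import cv2
a=cv2.imread('pics/top14.png'); cv2.imwrite('pics/z14.png',cv2.resize(a[115:175,260:340],None,fx=9,fy=9,interpolation=cv2.INTER_CUBIC))
E
```

```text
(no output)
```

View pics/z14.png

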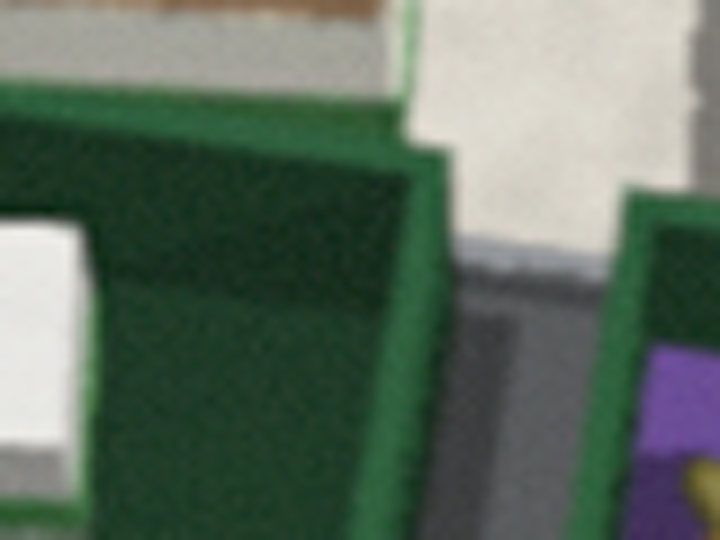

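About 41 mm of gap is left. I'll push 32 mm, then creep.

Request:
carry_out:
  series:
    - [0,[0,1.2,-4.5],[0,0,0]]
    - [0,[0,2.2,-8.5],[0,0,0]]
    - [0,[0,3.2,-12.5],[0,0,0]]
    - [0,[0,4.2,-16.5],[0,0,0]]
    - [0,[0,5.2,-20],[0,0,0]]
    - [0,[0,6.1,-23.5],[0,0,0]]
    - [0,[0,7,-27],[0,0,0]]
    - [0,[0,7.7,-29.5],[0,0,0]]
    - [0,[0,8.2,-31.5],[0,0,0]]

```text
t: 27.4
tcp_pos: [0.5441, 0.2127, 0.1509]
eef_rot: [0.791, -0.021, 0.015, -0.611]
contact_force: [0.9, 5.4, -0.5]
gripper_width: 1.003
```

```bash
python3 - <<'E'
from d import *
f=grab_frame('top'); a=f['frame'];cv2.imwrite('pics/z15.png',cv2.resize(a[115:175,270:350],None,fx=9,fy=9,interpolation=cv2.INTER_CUBIC))
E
```

```text
t 27.4
tcp_pos [0.5441 0.2127 0.1509]
eef_rot [ 0.7912 -0.0205  0.0148 -0.6111]
contact_force [ 0.923   5.4366 -0.5495]
ft_torque [ 1.4486 -0.1627  0.0549]
gripper_width 1.003
joint_pos [-0.0796  0.5512 -0.6693  1.7221  0.552   1.2202 -1.0118]
[[ 0.999 -0.014  0.048]
 [-0.05  -0.252  0.966]
 [-0.002 -0.968 -0.253]]
dolly frame tcp [0.001  0.2151 0.1509]
per mm -y: [ 0.001  0.253 -0.968]
```

View pics/z15.png

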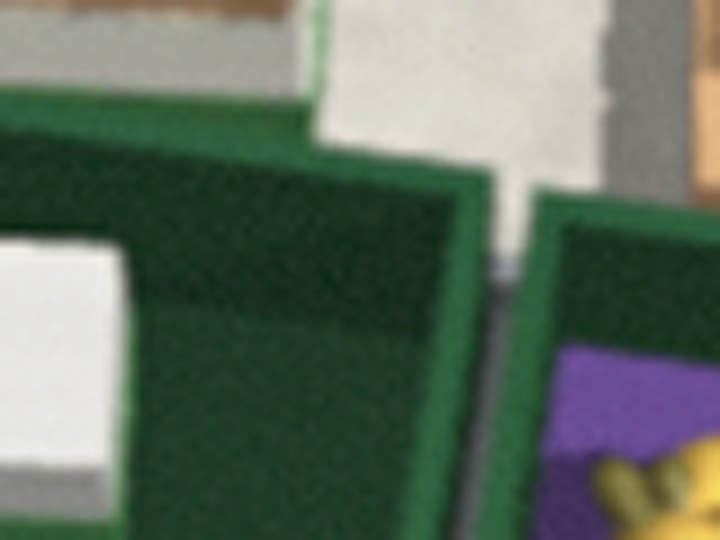

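Request:
carry_out:
  series:
    - [0,[0,0.4,-1.5],[0,0,0]]
    - [0,[0,0.8,-3],[0,0,0]]
    - [0,[0,1.1,-4.3],[0,0,0]]
    - [0,[0,1.4,-5.5],[0,0,0]]
    - [0,[0,1.7,-6.5],[0,0,0]]

```text
t: 28.08
tcp_pos: [0.5437, 0.2055, 0.1509]
eef_rot: [0.791, -0.021, 0.015, -0.611]
contact_force: [-0.1, 4.6, -1.4]
gripper_width: 0.997
```

Request:
carry_out:
  series:
    - [0,[0,0.2,-0.9],[0,0,0]]
    - [0,[0,0.4,-1.6],[0,0,0]]

```text
t: 28.32
tcp_pos: [0.5436, 0.2038, 0.1509]
eef_rot: [0.791, -0.021, 0.015, -0.611]
contact_force: [0.4, 5.5, -1.6]
gripper_width: 1.003
```

Request:
carry_out:
  series:
    - [0,[0,0.2,-0.9],[0,0,0]]
    - [0,[0,0.4,-1.6],[0,0,0]]

```text
t: 28.58
tcp_pos: [0.5434, 0.2035, 0.1509]
eef_rot: [0.791, -0.02, 0.015, -0.612]
contact_force: [-0.8, 7.6, -1.8]
gripper_width: 1.002
```

```bash
python3 - <<'E'
from d import *
from shift import meas
f=grab_frame('top'); a=f['frame'];cv2.imwrite('pics/top16.png',a)
z=lambda a,x,y:cv2.resize(a[y:y+60,x:x+45],None,fx=9,fy=9,interpolation=cv2.INTER_CUBIC)
g=grab_frame('scene'); cv2.imwrite('pics/scene16.png',g['frame'])
b=g['frame']
cv2.imwrite('pics/z16.png',np.hstack([cv2.resize(a[115:195,300:350],None,fx=7,fy=7,interpolation=cv2.INTER_CUBIC),cv2.resize(b[195:305,310:370],None,fx=5.1,fy=5.0909,interpolation=cv2.INTER_CUBIC)[:560]]))
meas(cv2.imread('pics/top0.png'),a,{'crate':(350,132,420,165),'ref':(440,60,600,150)})
E
```

```text
t 28.575
tcp_pos [0.5434 0.2035 0.1509]
eef_rot [ 0.7906 -0.0203  0.0146 -0.6118]
contact_force [-0.7809  7.6149 -1.8357]
ft_torque [ 2.0243 -0.1066 -0.0263]
gripper_width 1.0022
joint_pos [-0.0631  0.5429 -0.6697  1.7346  0.5507  1.211  -0.9994]
[[ 0.999 -0.014  0.048]
 [-0.05  -0.25   0.967]
 [-0.002 -0.968 -0.251]]
dolly frame tcp [0.0008 0.2059 0.1509]
per mm -y: [ 0.     0.251 -0.968]
crate 1.0 0.0 0.996
ref 0.0 0.0 0.998
```

View pics/z16.png

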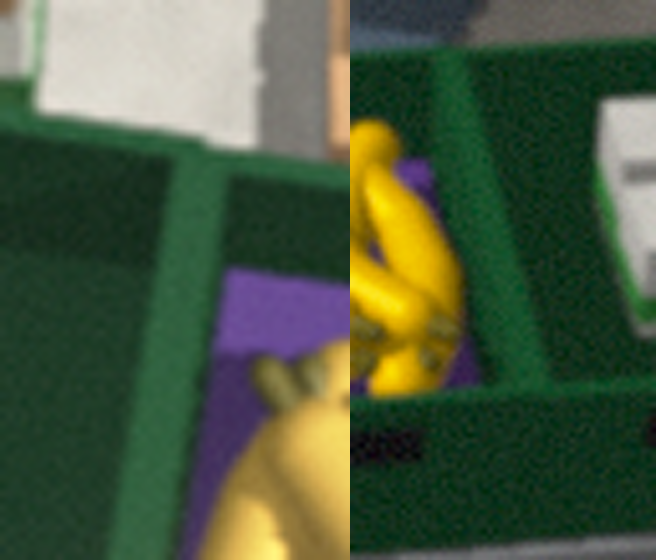

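The crates are snug: no gap in either view, and the aboard crate is within 2 mm of its first position. Backing off and lifting.

Request:
carry_out:
  series:
    - [0,[0,-0.7,2.5],[0,0,0]]
    - [0,[0,-2.5,10],[0,0,0]]
    - [0,[0,-7.5,29],[0,0,0]]
    - [0,[0,-40,24],[0,0,0]]
    - [0,[0,-95,10],[0,0,0]]
    - [0,[0,-150,-5],[0,0,0]]
    - [0,[0,-194,-18],[3,0,0]]
    - [0,[0,-210,-22],[7,0,0]]
    - [0,[0,-210,-22],[14,0,0]]
    - [0,[0,-210,-22],[14.5,0,0]]

```text
t: 29.92
tcp_pos: [0.546, 0.2329, 0.3602]
eef_rot: [0.708, -0.019, 0.019, -0.706]
contact_force: [0.2, 0.2, -0.2]
gripper_width: 0.999
```

```bash
python3 - <<'E'
from d import *
delta([.5165,-.3385,.346],-.0497)
from shift import meas
f=grab_frame('scene'); cv2.imwrite('pics/scene17.png',f['frame'])
E
```

```text
t 29.925
tcp_pos [0.546  0.2329 0.3602]
eef_rot [ 0.7077 -0.0193  0.0186 -0.706 ]
contact_force [ 0.2265  0.1995 -0.2031]
ft_torque [-0.0594 -0.0776  0.0348]
gripper_width 0.9993
joint_pos [ 0.1026  0.3407 -0.7756  1.5034  0.2411  1.3978 -0.7399]
[[ 0.999 -0.001  0.054]
 [-0.054 -0.002  0.999]
 [-0.001 -1.    -0.003]]
dolly frame tcp [0.0019 0.2354 0.3602]
per mm -y: [ 0.004  0.003 -1.   ]
shift [   1.2   15.6 -572.1] turn [ 0.15 -0.22 -0.06]
```

View pics/scene17.png

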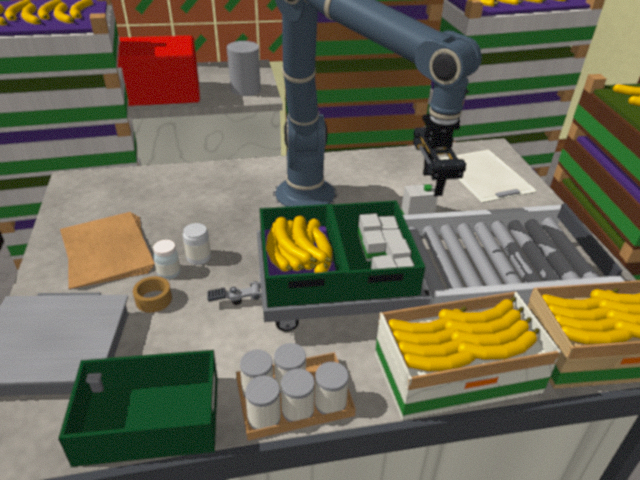

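Request:
carry_out:
  series:
    - [0,[0,0,-55],[0,0,0]]
    - [0,[0,0,-115],[0,0,0]]
    - [0,[0,0,-175],[0,0,0]]
    - [0,[0,0,-235],[0,0,0]]
    - [0,[0,5,-295],[0,0,0]]
    - [0,[0,10,-355],[0,0,0]]
    - [0,[0,15,-415],[0,0,0]]
    - [60,[0,15,-475],[0,0,0]]
    - [60,[1,30,-530],[0,0,0]]
    - [60,[1.2,90,-572],[0,-0.2,0]]

```text
t: 31.22
tcp_pos: [0.5192, -0.334, 0.2811]
eef_rot: [0.709, -0.017, 0.018, -0.705]
contact_force: [0.3, 0.0, -1.1]
gripper_width: 0.792
```

```bash
python3 - <<'E'
from d import *
delta([.5165,-.3385,.015],-.0497)
E
```

```text
t 31.225
tcp_pos [ 0.5192 -0.334   0.2811]
eef_rot [ 0.7091 -0.0168  0.0177 -0.7047]
contact_force [ 0.2529  0.0348 -1.1264]
ft_torque [ 0.0185 -0.1643  0.0253]
gripper_width 0.7916
joint_pos [ 0.8813  0.3751 -0.5133  1.5842  0.1976  1.2297  0.2832]
[[ 0.999  0.001  0.049]
 [-0.049 -0.006  0.999]
 [ 0.002 -1.    -0.006]]
dolly frame tcp [ 0.0033 -0.3322  0.2811]
per mm -y: [-0.001  0.006 -1.   ]
shift [ -2.9 266.1  -3. ] turn [0.35 0.05 0.09]
```

Request:
carry_out:
  series:
    - [60,[-1,50,-1],[0,0,0]]
    - [60,[-2,100,-3],[0,0,0]]
    - [60,[-2.9,150,-4],[0,0,0]]
    - [60,[-2.9,200,-4.5],[0.3,0,0]]
    - [60,[-2.9,200,-4.5],[0.3,0,0]]
    - [60,[-2.9,200,-4.5],[0.3,0,0]]

```text
t: 31.98
tcp_pos: [0.5182, -0.3389, 0.0825]
eef_rot: [0.707, -0.016, 0.018, -0.706]
contact_force: [-1.3, -0.6, 1.0]
gripper_width: 0.762
```

```bash
python3 - <<'E'
from d import *
delta([.5166,-.3388,.015],-.0497)
f=grab_frame('scene');a=f['frame'];g=grab_frame('top')['frame'];cv2.imwrite('pics/top18.png',g)
cv2.imwrite('pics/z18.png',np.hstack([cv2.resize(a[240:330,190:290],None,fx=4,fy=4,interpolation=cv2.INTER_CUBIC),cv2.resize(g[180:270,390:490],None,fx=4,fy=4,interpolation=cv2.INTER_CUBIC)]))
E
```

```text
t 31.975
tcp_pos [ 0.5182 -0.3389  0.0825]
eef_rot [ 0.7074 -0.0155  0.0177 -0.7064]
contact_force [-1.2837 -0.5571  1.0008]
ft_torque [-0.029  -0.116   0.0307]
gripper_width 0.762
joint_pos [ 0.8419  0.5696 -0.4558  1.7823  0.3188  0.8596  0.192 ]
[[ 0.999  0.003  0.047]
 [-0.047 -0.002  0.999]
 [ 0.003 -1.    -0.001]]
dolly frame tcp [ 0.0026 -0.3371  0.0825]
per mm -y: [-0.003  0.001 -1.   ]
shift [-1.9 67.5  0.2] turn [0.08 0.16 0.18]
```

View pics/z18.png

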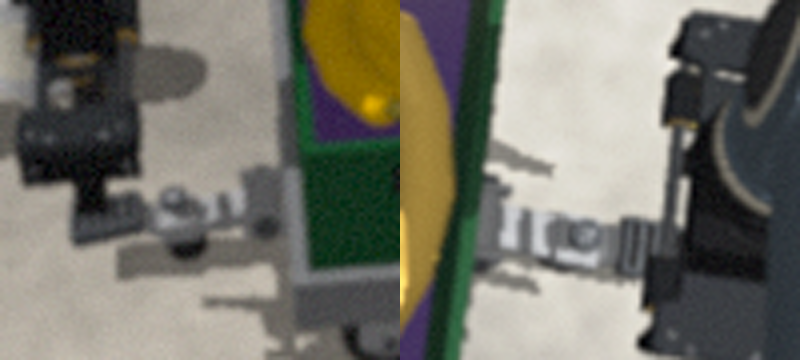

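Request:
carry_out:
  series:
    - [60,[-1.9,25,0],[0,0.1,0]]
    - [60,[-1.9,50,0],[0,0.1,0]]
    - [60,[-1.9,63,0],[0,0.1,0]]
    - [60,[-1.9,66,0],[0,0.1,0]]
    - [120,[-1.9,66,0],[0,0.1,0]]
    - [120,[-1.9,66,0],[0,0.1,0]]
    - [120,[-1.9,66,0],[0,0.1,0]]
  newtons: 4

```text
t: 32.95
tcp_pos: [0.5172, -0.3401, 0.0183]
eef_rot: [0.708, -0.015, 0.02, -0.706]
contact_force: [-0.6, -0.2, -0.7]
gripper_width: 0.554
```

Request:
carry_out:
  series:
    - [140,[0,0,0],[0,0,0]]
    - [148,[0,0,0],[0,0,0]]
    - [160,[0,0,0],[0,0,0]]
    - [165,[0,0,0],[0,0,0]]
    - [165,[0,0,0],[0,0,0]]
  newtons: 4

```text
t: 33.58
tcp_pos: [0.5166, -0.3401, 0.0182]
eef_rot: [0.708, -0.016, 0.019, -0.706]
contact_force: [-2.9, 0.9, 3.7]
gripper_width: 0.415
```

Request:
carry_out:
  series:
    - [180,[-0.4,0,0],[0,0,0]]
    - [180,[-0.4,0,0],[0,0,0]]
    - [180,[-0.4,-5,0],[0,0,0]]
    - [180,[-0.4,-11,0.1],[0,0,0]]
    - [180,[-0.4,-16.5,0.5],[0,0,0]]
    - [180,[-0.4,-22,1.2],[0,0,0]]
    - [180,[-0.4,-27.5,2.2],[0,0,0]]
    - [180,[-0.4,-32.7,3.5],[0,0,0]]
    - [180,[-0.4,-32.7,3.5],[0,0,0]]
  newtons: 25

```text
t: 34.7
tcp_pos: [0.5166, -0.3363, 0.0518]
eef_rot: [0.708, -0.016, 0.019, -0.706]
contact_force: [2.0, 1.1, -2.4]
gripper_width: 0.411
```

```bash
python3 - <<'E'
from d import *
from shift import meas
g=grab_frame('top')['frame'];cv2.imwrite('pics/top19.png',g)
f=grab_frame('scene');a=f['frame']
B={'crate':(350,132,400,165),'lip':(340,130,420,150),'ref':(440,60,600,150)}
meas(cv2.imread('pics/top0.png'),g,B); meas(cv2.imread('pics/top18.png'),g,B)
cv2.imwrite('pics/z19.png',np.hstack([cv2.resize(a[240:330,190:290],None,fx=4,fy=4,interpolation=cv2.INTER_CUBIC),cv2.resize(g[180:270,390:490],None,fx=4,fy=4,interpolation=cv2.INTER_CUBIC)]))
E
```

```text
t 34.7
tcp_pos [ 0.5166 -0.3363  0.0518]
eef_rot [ 0.7083 -0.0156  0.0195 -0.7055]
contact_force [ 1.9795  1.1083 -2.4445]
ft_torque [ 0.0591 -0.4987 -0.0052]
gripper_width 0.411
joint_pos [ 0.8264  0.6027 -0.438   1.8102  0.3444  0.7976  0.1647]
[[ 0.999  0.005  0.05 ]
 [-0.05  -0.004  0.999]
 [ 0.006 -1.    -0.004]]
dolly frame tcp [ 0.0008 -0.3346  0.0518]
per mm -y: [-0.     0.004 -1.   ]
crate 0.0 0.0 0.998
lip 0.0 0.0 0.999
ref 0.0 0.0 0.998
crate -0.25 0.0 0.999
lip 0.0 0.0 0.999
ref 0.0 0.0 0.999
```

View pics/z19.png

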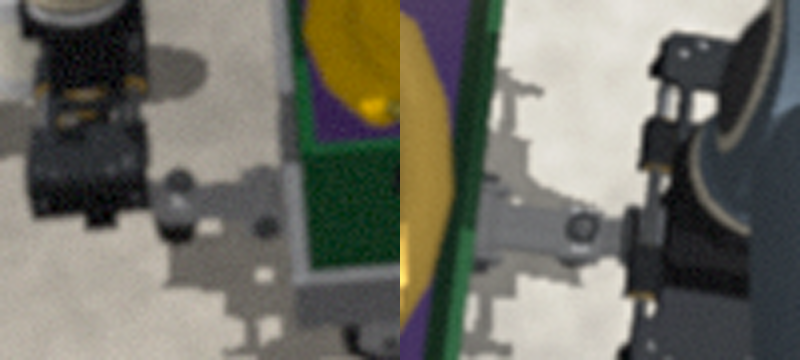

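Request:
carry_out:
  series:
    - [180,[0,-5,1.5],[0,0,0]]
    - [180,[0,-9.5,3],[0,0,0]]
    - [180,[0,-14.5,5],[0,0,0]]
    - [180,[0,-19.5,7.3],[0,0,0]]
    - [180,[0,-24.5,9.8],[0,0,0]]
    - [180,[0,-29.2,12.6],[0,0,0]]
    - [180,[0,-34,15.8],[0,0,0]]
    - [180,[0,-38.2,18.9],[0,0,0]]
    - [180,[0,-38.2,18.9],[0,0,0]]
  newtons: 25

```text
t: 35.92
tcp_pos: [0.5175, -0.3168, 0.0905]
eef_rot: [0.708, -0.015, 0.019, -0.706]
contact_force: [2.8, 0.4, -4.6]
gripper_width: 0.414
```

```bash
python3 - <<'E'
from d import *
from shift import meas
g=grab_frame('top')['frame'];cv2.imwrite('pics/top20.png',g)
B={'crate':(350,132,400,165),'lip':(340,130,420,150),'ref':(440,60,600,150)}
meas(cv2.imread('pics/top18.png'),g,B)
E
```

```text
t 35.925
tcp_pos [ 0.5175 -0.3168  0.0905]
eef_rot [ 0.7082 -0.0154  0.0193 -0.7056]
contact_force [ 2.8395  0.3563 -4.6322]
ft_torque [-0.1241 -0.6684 -0.0072]
gripper_width 0.4143
joint_pos [ 0.8209  0.5416 -0.4636  1.8097  0.312   0.8561  0.1602]
[[ 0.999  0.005  0.049]
 [-0.049 -0.004  0.999]
 [ 0.006 -1.    -0.004]]
dolly frame tcp [ 0.0008 -0.315   0.0905]
per mm -y: [-0.001  0.004 -1.   ]
crate -0.25 0.0 0.998
lip 0.0 0.0 0.999
ref 0.0 0.0 0.999
```

Request:
carry_out:
  series:
    - [180,[0,-2.5,2],[0,0,0]]
    - [180,[0,-4.5,3.8],[0,0,0]]
    - [180,[0,-6.3,5.4],[0,0,0]]
    - [180,[0,-6.3,5.4],[0,0,0]]
  newtons: 25

```text
t: 36.48
tcp_pos: [0.5177, -0.311, 0.0968]
eef_rot: [0.708, -0.015, 0.019, -0.706]
contact_force: [3.1, -0.2, -8.2]
gripper_width: 0.412
```

Request:
carry_out:
  series:
    - [180,[0,-1,0.9],[0,0,0]]
    - [180,[0,-1.8,1.6],[0,0,0]]
    - [180,[0,-1.8,1.6],[0,0,0]]

```text
t: 36.85
tcp_pos: [0.5178, -0.3093, 0.0986]
eef_rot: [0.708, -0.015, 0.019, -0.706]
contact_force: [4.2, -0.6, -9.2]
gripper_width: 0.409
```

```bash
python3 - <<'E'
from d import *
from shift import meas
g=grab_frame('top')['frame'];cv2.imwrite('pics/top21.png',g)
f=grab_frame('scene');a=f['frame']
B={'crate':(350,132,400,165),'lip':(340,130,420,150),'ref':(440,60,600,150)}
meas(cv2.imread('pics/top18.png'),g,B)
cv2.imwrite('pics/z21.png',np.hstack([cv2.resize(a[240:330,190:290],None,fx=4,fy=4,interpolation=cv2.INTER_CUBIC),cv2.resize(g[180:270,390:490],None,fx=4,fy=4,interpolation=cv2.INTER_CUBIC)]))
E
```

```text
t 36.85
tcp_pos [ 0.5178 -0.3093  0.0986]
eef_rot [ 0.708  -0.0155  0.0192 -0.7058]
contact_force [ 4.1677 -0.5957 -9.1502]
ft_torque [-0.4976 -0.9494  0.0591]
gripper_width 0.409
joint_pos [ 0.8159  0.5272 -0.4697  1.8121  0.3044  0.8677  0.1545]
[[ 0.999  0.005  0.049]
 [-0.049 -0.003  0.999]
 [ 0.005 -1.    -0.003]]
dolly frame tcp [ 0.0007 -0.3075  0.0986]
per mm -y: [-0.001  0.003 -1.   ]
crate -0.5 0.0 0.998
lip 0.0 0.0 0.998
ref 0.0 0.0 0.999
```

View pics/z21.png

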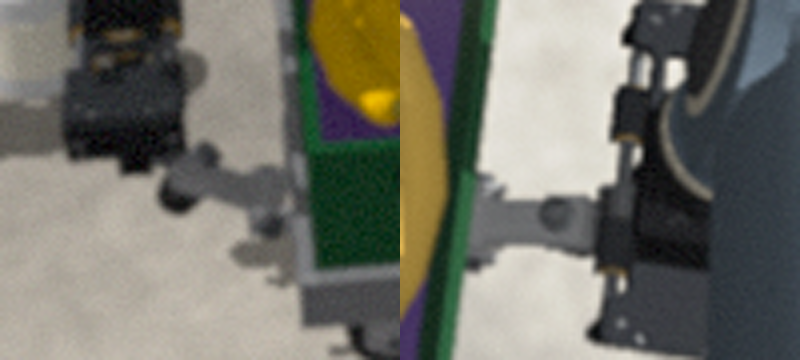

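Request:
carry_out:
  series:
    - [180,[0.5,0,-0.5],[0,0,0]]
    - [180,[0.5,0,-1],[0,0,0]]
    - [180,[0.5,0,-1],[0,0,0]]
  newtons: 10

```text
t: 37.33
tcp_pos: [0.5179, -0.3097, 0.0986]
eef_rot: [0.708, -0.016, 0.019, -0.706]
contact_force: [2.1, 1.9, -6.9]
gripper_width: 0.414
```

```bash
python3 - <<'E'
from d import *
from shift import meas
g=grab_frame('top')['frame'];cv2.imwrite('pics/top22.png',g)
B={'crate':(350,132,400,165),'lip':(340,130,420,150),'ban':(325,160,390,265),'deck2':(240,128,400,160),'ref':(440,60,600,150)}
meas(cv2.imread('pics/top18.png'),g,B); meas(cv2.imread('pics/top0.png'),g,B)
E
```

```text
t 37.325
tcp_pos [ 0.5179 -0.3097  0.0986]
eef_rot [ 0.7077 -0.0157  0.0187 -0.7061]
contact_force [ 2.098   1.9213 -6.8655]
ft_torque [ 0.2194 -0.5572  0.0156]
gripper_width 0.4136
joint_pos [ 0.8164  0.5283 -0.4699  1.8104  0.304   0.8697  0.1558]
[[ 0.999  0.004  0.049]
 [-0.049 -0.002  0.999]
 [ 0.004 -1.    -0.002]]
dolly frame tcp [ 0.0008 -0.3079  0.0986]
per mm -y: [-0.001  0.002 -1.   ]
crate -0.25 0.0 0.998
lip 0.0 0.0 0.999
ban -1.75 -0.5 0.771
deck2 -1.5 -0.25 0.995
ref 0.0 0.0 0.999
crate -0.25 0.0 0.998
lip 0.0 0.0 0.999
ban -1.0 0.25 0.738
deck2 1.0 -0.25 0.54
ref 0.0 0.0 0.998
```

```bash
python3 - <<'E'
import cv2,numpy as np
A=[cv2.imread(f'pics/top{i}.png') for i in (0,18,20,22)]
cv2.imwrite('pics/cmp.png',np.vstack([cv2.resize(a[118:168,225:425],None,fx=3.6,fy=2.9,interpolation=cv2.INTER_CUBIC) for a in A]))
g=[cv2.cvtColor(a,cv2.COLOR_BGR2GRAY).astype(float) for a in A]
# edge subpix along rows: aboard crate right outer edge and shared rim, and new crate left edge
for y in (155,165,175):
    for (x0,x1) in((405,430),(225,255)):
        print(y,x0,[[int(v) for v in gg[y,x0:x1]] for gg in g[1:4:2]])
E
```

```text
155 405 [[59, 55, 57, 56, 56, 58, 59, 60, 56, 55, 62, 83, 87, 86, 130, 195, 211, 209, 207, 212, 209, 210, 207, 208, 206], [57, 55, 59, 59, 58, 58, 56, 56, 62, 76, 86, 79, 109, 176, 207, 210, 211, 208, 210, 208, 210, 208, 211, 208, 209]]
155 225 [[92, 113, 141, 110, 54, 29, 56, 77, 80, 78, 67, 66, 59, 60, 59, 118, 203, 234, 233, 231, 231, 231, 232, 232, 232, 231, 231, 232, 230, 232], [93, 113, 140, 114, 66, 70, 81, 79, 77, 69, 63, 62, 54, 73, 160, 234, 236, 232, 233, 232, 232, 232, 231, 233, 234, 231, 233, 232, 234, 233]]
165 405 [[70, 71, 71, 70, 59, 55, 58, 56, 54, 65, 79, 85, 98, 155, 210, 219, 220, 220, 219, 220, 219, 218, 217, 216, 216], [72, 71, 68, 59, 53, 55, 51, 56, 78, 85, 87, 131, 207, 221, 220, 220, 219, 220, 221, 220, 221, 218, 219, 216, 216]]
165 225 [[143, 143, 117, 100, 88, 78, 79, 78, 67, 59, 62, 112, 194, 228, 230, 229, 226, 219, 218, 215, 203, 198, 205, 205, 194, 197, 199, 204, 204, 213], [144, 142, 111, 82, 81, 76, 74, 62, 60, 85, 158, 229, 235, 229, 229, 230, 224, 220, 218, 215, 204, 202, 195, 194, 196, 194, 188, 196, 202, 206]]
175 405 [[71, 69, 65, 54, 51, 52, 47, 50, 70, 81, 77, 107, 183, 217, 222, 221, 221, 221, 220, 222, 222, 220, 220, 217, 212], [68, 61, 53, 50, 47, 48, 60, 79, 81, 97, 155, 207, 224, 221, 221, 221, 222, 222, 221, 221, 222, 221, 220, 216, 214]]
175 225 [[112, 103, 91, 81, 78, 75, 67, 60, 55, 80, 162, 234, 235, 231, 231, 231, 230, 229, 231, 231, 231, 231, 231, 231, 231, 231, 230, 231, 230, 230], [105, 82, 77, 78, 73, 63, 63, 68, 144, 230, 236, 233, 232, 232, 232, 232, 231, 232, 231, 231, 232, 232, 233, 231, 231, 233, 231, 231, 230, 232]]
```

View pics/cmp.png

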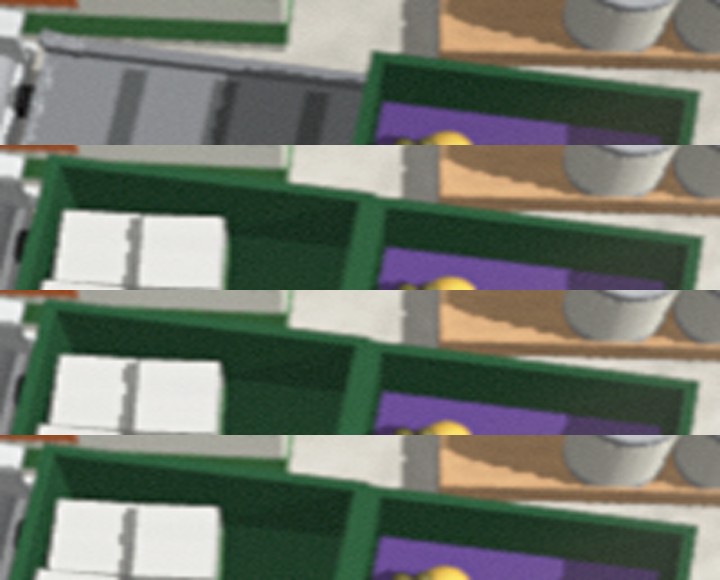

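The edge rows show the dolly drifted about 3 mm toward +y during the lift. I still hold the pedal, so I'll roll it gently back to where it stood locked.

Request:
carry_out:
  series:
    - [180,[0,0,-0.7],[0,0,0]]
    - [180,[0,0,-1.4],[0,0,0]]
    - [180,[0,0,-2.1],[0,0,0]]
    - [180,[0,0,-2.8],[0,0,0]]
    - [180,[0,0,-3.0],[0,0,0]]
    - [180,[0,0,-3.0],[0,0,0]]
  newtons: 15

```text
t: 38.12
tcp_pos: [0.5177, -0.3131, 0.0986]
eef_rot: [0.708, -0.016, 0.019, -0.706]
contact_force: [1.8, 0.7, -7.1]
gripper_width: 0.416
```

```bash
cat > edge.py <<'E'
import cv2,numpy as np
def edge(img):
    g=cv2.GaussianBlur(cv2.cvtColor(img,cv2.COLOR_BGR2GRAY),(1,5),0).astype(float); o=[]
    for y in range(150,182,2):
        r=g[y,400:428]; t=150
        i=[k for k in range(len(r)-1) if r[k]<t<=r[k+1]][-1]
        o.append(400+i+(t-r[i])/(r[i+1]-r[i]))
    return np.array(o)
def left(img):
    g=cv2.GaussianBlur(cv2.cvtColor(img,cv2.COLOR_BGR2GRAY),(1,5),0).astype(float); o=[]
    return o
E
python3 - <<'E'
from d import *
from edge import *
g=grab_frame('top')['frame'];cv2.imwrite('pics/top23.png',g)
for n in (0,5,16,18,19,20,21,22,23):
    print(n,np.median(edge(cv2.imread(f'pics/top{n}.png'))-edge(cv2.imread('pics/top18.png'))).round(2))
E
```

```text
t 38.125
tcp_pos [ 0.5177 -0.3131  0.0986]
eef_rot [ 0.7079 -0.0158  0.0189 -0.7059]
contact_force [ 1.8173  0.6581 -7.0934]
ft_torque [ 0.0472 -0.5522  0.0023]
gripper_width 0.4161
joint_pos [ 0.8201  0.5301 -0.4688  1.8069  0.3045  0.871   0.1606]
[[ 0.999  0.004  0.049]
 [-0.049 -0.003  0.999]
 [ 0.004 -1.    -0.003]]
dolly frame tcp [ 0.0008 -0.3113  0.0986]
per mm -y: [-0.001  0.003 -1.   ]
0 -0.82
5 -0.57
16 0.24
18 0.0
19 -0.23
20 -1.16
21 -1.84
22 -1.67
23 -0.02
```

Request:
carry_out:
  series:
    - [180,[0.3,0.4,0],[0,0,0]]
    - [150,[0.3,0.4,0],[0,0,0]]
    - [120,[0.3,0.4,0],[0,0,0]]
    - [70,[0.3,0.4,0],[0,0,0]]
    - [70,[0.3,0.4,0],[0,0,0]]
    - [70,[0.3,0.4,0],[0,0,0]]
  newtons: 5

```text
t: 38.92
tcp_pos: [0.5181, -0.3133, 0.0984]
eef_rot: [0.708, -0.016, 0.019, -0.706]
contact_force: [-0.0, 0.4, 0.7]
gripper_width: 0.71
```

```bash
python3 - <<'E'
from d import *
from edge import *
g=grab_frame('top')['frame'];cv2.imwrite('pics/top24.png',g)
a=grab_frame('scene')['frame']
print(np.median(edge(g)-edge(cv2.imread('pics/top18.png'))).round(2))
cv2.imwrite('pics/z24.png',np.hstack([cv2.resize(a[240:330,190:290],None,fx=4,fy=4,interpolation=cv2.INTER_CUBIC),cv2.resize(g[180:270,390:490],None,fx=4,fy=4,interpolation=cv2.INTER_CUBIC)]))
E
```

```text
t 38.925
tcp_pos [ 0.5181 -0.3133  0.0984]
eef_rot [ 0.708  -0.0158  0.019  -0.7058]
contact_force [-0.0334  0.3999  0.6847]
ft_torque [-0.0796 -0.107   0.0184]
gripper_width 0.7095
joint_pos [ 0.8196  0.5307 -0.4684  1.8063  0.3051  0.8707  0.1601]
[[ 0.999  0.004  0.049]
 [-0.049 -0.003  0.999]
 [ 0.005 -1.    -0.003]]
dolly frame tcp [ 0.0011 -0.3115  0.0984]
per mm -y: [-0.001  0.003 -1.   ]
-0.01
```

View pics/z24.png

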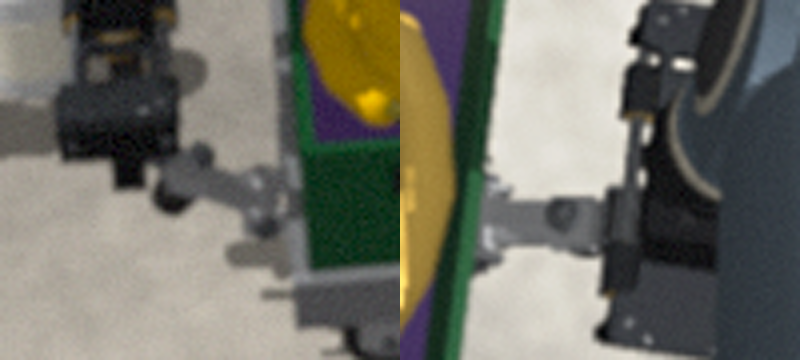

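Released cleanly with the dolly unmoved. Lifting straight up and away.

Request:
carry_out:
  series:
    - [60,[0,-20,0],[0,0,0]]
    - [60,[0,-70,0],[0,0,0]]
    - [60,[0,-130,-20],[0,0,0]]
    - [60,[0,-180,-60],[0,0,0]]
    - [60,[0,-200,-120],[0,0,0]]
    - [60,[0,-200,-180],[0,0,0]]
    - [60,[-60,-200,-200],[0,0,0]]
    - [60,[-110,-200,-210],[0,0,0]]
    - [60,[-110,-200,-210],[0,0,0]]

```text
t: 40.15
tcp_pos: [0.3918, -0.5198, 0.2999]
eef_rot: [0.709, -0.019, 0.021, -0.705]
contact_force: [0.1, -0.5, 1.2]
gripper_width: 0.763
```

```bash
python3 - <<'E'
from d import *
from edge import *
F={n:grab_frame(n) for n in('top','scene')}
g=F['top']['frame'];cv2.imwrite('pics/top25.png',g)
cv2.imwrite('pics/scene25.png',F['scene']['frame'])
print(np.median(edge(g)-edge(cv2.imread('pics/top18.png'))).round(2))
ims=[]
P=[.5324,-.0021-.0017]
for n in('scene','top'):
    f=F[n]
    c=proj(f,W(P,th,np.mean(pedal(.5),axis=0)))[0]
    x0,y0=(c-[25,25]).astype(int); sc=8
    im=cv2.resize(f['frame'][y0:y0+50,x0:x0+50],None,fx=sc,fy=sc,interpolation=cv2.INTER_CUBIC)
    for a,col in((.43,(0,0,255)),(.52,(0,255,255)),(.6,(255,128,0))):
        overlay(f,im,P,th,[pedal(a)],sc,col,np.array([x0,y0]))
    ims.append(im)
cv2.imwrite('pics/tr25.png',np.hstack(ims))
E
```

```text
t 40.15
tcp_pos [ 0.3918 -0.5198  0.2999]
eef_rot [ 0.7088 -0.0193  0.0211 -0.7049]
contact_force [ 0.0571 -0.5409  1.2138]
ft_torque [-0.0232 -0.1068  0.0165]
gripper_width 0.7634
joint_pos [ 1.1786  0.4122 -0.4542  1.4789  0.1867  1.2875  0.649 ]
[[ 0.998  0.002  0.057]
 [-0.057 -0.006  0.998]
 [ 0.003 -1.    -0.005]]
dolly frame tcp [-0.1147 -0.5241  0.2999]
per mm -y: [ 0.007  0.005 -1.   ]
0.25
```

View pics/tr25.png

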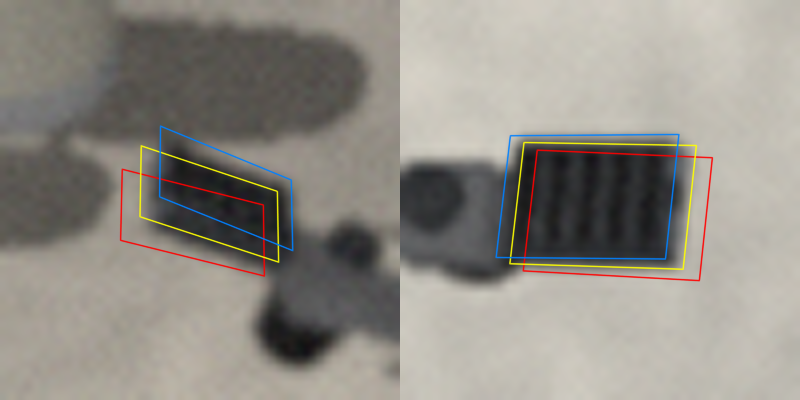

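View pics/top25.png

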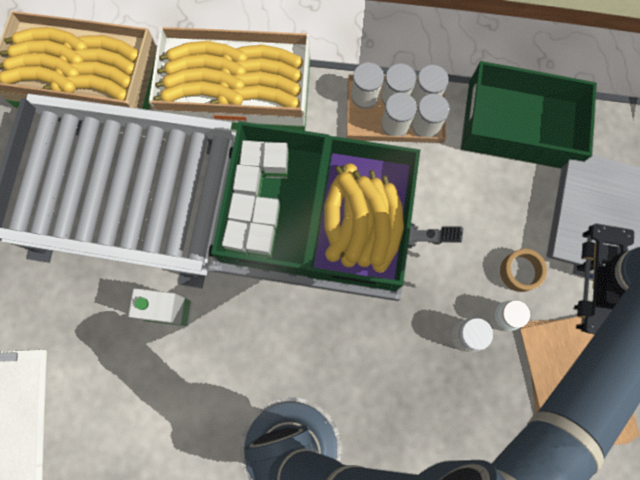

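View pics/scene25.png

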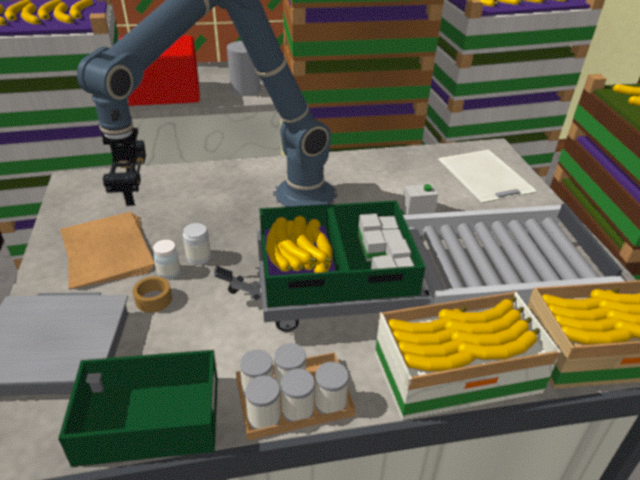

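```bash
python3 - <<'E'
from h import *
from edge import *
for i in range(6): f=grab_frame('top')
g=f['frame']
e18=edge(cv2.imread('pics/top18.png'))
print(np.median(edge(g)-edge(cv2.imread('pics/top25.png'))).round(2))
print(manip.get_state()['t'])
print(manip.job_done())
E
```

```text
-0.01
40.55
the job is handed in; nothing more can be done
None
```

I did the whole job in the order asked and handed it in at about 40.6 s of the 72 s allowed.

- **Locking:** I gripped the tread, moved the pedal down and felt the foot meet the floor. I pressed to about 14 N, well short of stamping. After letting go, I pressed again from above to about 14 N and the pedal barely moved (0.1–0.2 mm).
- **Crate:** I pushed it slowly from behind onto the locked dolly. It stopped at 7.6 N, and both cameras showed no gap between the crates. The crate already aboard stayed put to within about half a millimetre.
- **Unlocking:** I lifted the pedal back up and let go. It looks to be at about its starting height, roughly 0.55 rad by eye, and I did not clearly feel it reach the up stop at 0.62 rad. Judging from the tool height it would be nearer 0.6 rad, so those two estimates disagree a little.
- **Dolly position:**
  - It rolled about 1–2 mm towards its -y end while I was locking it.
  - It rolled about 3 mm towards the track while I lifted the pedal. I noticed this in the pictures and rolled it back before letting go.
  - One image-matching check had missed that drift; measuring the crate's edge showed it.
  - In the last pictures it stood within about 0.5 mm of where it was locked and did not move.
- **Bystanders:** The jar, tape, carton and tin look undisturbed in the last pictures.

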